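Scanner and magnifier back in their rings

TASK

On this clinic packing desk the slim-handled magnifier has been hung in the scanner's wide ring, and the scanner has been left in the slanted pocket. Hang both where they belong, the magnifier in the narrow ring and the scanner in the wide ring: each upright, handle down through the ring, with its head resting fully home on the ring. Leave the bottle, carton, tape roll and stapler standing where they are.

Things in the scene. Friction and masses are not known exactly. Their poses are not given: they have to be found in the camera images.
- scanner_neck (a point): white handheld scanner, dark round grip; point on the handle axis at the flat underside of the head. z up the handle to the head, x to the nose, y across the head. Handle 29 mm in diameter, 100 mm long, all below this point, last 9 mm tapered. Head x -30..+50 mm, 46 mm wide (y), 42 mm high. 0.18 kg. Starts with its handle in the pocket, leaning with it.
- scanner_head (a point): the same scanner: centre of the head's height, on the handle's axis, 21 mm above scanner_neck; same axes. Take the head across its 46 mm width.
- magnifier_neck (a point): black reading magnifier; point on the handle axis at the flat underside of the collar (46 mm in diameter, 8 mm high) that catches on a ring. z up the handle to the lens, x along the lens's width, y through it. Handle round, 18 mm in diameter, 100 mm long, all below this point, last 8 mm tapered. 0.12 kg. Starts hanging upright in the wide ring, at any turn.
- magnifier_head (a point): the same magnifier: centre of the framed lens, 31 mm above magnifier_neck; same axes. The frame is 64 mm wide (x), 46 mm high (z) and 14 mm thick (y): pinch it through its thickness.
- wide_ring_mouth (a point): centre of the upper face of the wide steel ring (the scanner's): level, hole 36 mm in diameter, outside 54 mm, 12 mm thick, upper face 135 mm above the desk. Fixed stand: round foot 100 mm, 12 mm post 45 mm from the axis on the +x side, nothing higher than the ring. z is up.
- narrow_ring_mouth (a point): centre of the upper face of the narrow steel ring, the magnifier's: hole 24 mm in diameter, outside 42 mm; otherwise like the wide ring's stand, upper face 135 mm above the desk.
- pocket: fixed grey square pocket on a 100 x 70 mm base plate, inside 37 mm square, 70 mm deep, leaning 0.6 rad from vertical towards its own -x (the robot). Origin on the desk under the pocket's lower end; z up. The scanner comes out along its own handle axis, 70 mm; about 30 mm of handle shows between the pocket's rim and the head.
- scanner: the same scanner, origin at the free end of the handle, 100 mm below scanner_neck; same axes
- magnifier: the same magnifier, origin at the free end of the handle, 100 mm below magnifier_neck; same axes
- bottle: coral drinks bottle with a white cap, 66 mm in diameter, 170 mm tall, loose; origin at the centre of its underside. Leave it alone; it is the tallest of the bystanders.
- carton: small white carton, 80 x 60 mm (x, y), 55 mm high, loose; origin at the centre of its underside. Leave it alone.
- tape: roll of brown packing tape lying flat, 84 mm in diameter, 48 mm high, loose; origin at the centre of its underside. Leave it alone.
- stapler: black stapler, 120 x 36 mm (x, y), 50 mm high, loose; origin at the centre of its underside. Leave it alone.
There are look-alikes about, which are no part of the job. What is shaped like the magnifier but purple or turquoise is not meant. Leave any green look-alike of the part that bears narrow_ring_mouth alone.

How it is judged:
By the outcome, as a careful person would: the job done as asked, in the order asked, and still so for the second after the job is handed in, with the robot touching nothing.
It also fails if it takes over 72 s, if anything falls off the work surface, if the arm or the gripper's body presses on something with over 40 N, if the wrist force passes 120 N, or if a joint passes its speed limit or range.

ROBOT

A 6-joint arm with a two-finger parallel gripper is mounted at the origin on the work surface. World frame = base frame: x ahead of the robot, y to its left, z up, the work surface at z = 0. Lengths are in mm, angles in rad, forces in N, time in s.
With the tool pointing down it reaches from about 350 to 875 mm from the base axis. Payload 4.2 kg.
Tool frame: the origin (TCP) lies at the very end of the fingers, on their centre line; the grasp point (between the pads) lies 19 mm behind it; z points along the fingers, y is the line along which they close (so a half turn about z gives the same grasp; the last joint's range is limited). The gripper opens to 85 mm and grips with 20 to 120 N. Pads are 22 mm wide; open, the fingers measure 114 mm over their backs; the gripper's body (76 mm by 85 mm) begins 54 mm behind the grasp point. The pads swing forward as they close: fully open they stand 13 mm farther back than shut.
Start: joints at [1.495, 0.385, 0.008, 0, -1.194, -0.259], TCP at [205.33, 590.287, 208.012] pointing down, gripper open.
Joint ranges: [-3.14, 3.14], [-1.21, 2.06], [-1.07, 1.41], [-3.16, 2.05], [-2.99, -0.16], [-3.1, 3.1]. Speed limits (rad/s): [2.79, 2.79, 3.14, 3.14, 3.14, 3.14].

INTERFACE

Orientations are given as a unit quaternion [x, y, z, w].
In Python, from bench import arm, optics gives the robot as it stands. The module is installed in compiled form; this text tells all that it offers.
- The arm moves only by the tool step_arm, never from a script. Its argument "motion" is a list of rows, each an object with "dr": the turn, a rotation vector about the tool's x, y, z in units of 8 degrees (1.0 is 8 degrees), a list of three; "slide": the shift along the tool's x, y, z in mm, a list of three; "jaw": the finger opening in mm, from 0 to 85.4. A call has exactly 8 rows; each row is the pose to reach, as a shift and turn from the pose commanded when the call began, along the tool's axes at that moment; what a row does not reach only later rows make up. A row lasts 1/8 s, in which the tool goes at most 62.5 mm and 10.7 degrees, less where a joint would pass 70% of its speed; a pose out of reach is approached as far as the arm can. A call with a gripper value outside its range is refused whole. The fingers move at their own pace and stop on an object; the grip force is fixed at half the most. Time passes only in rows, so rows that repeat a pose let the fingers close, or fill a call up. It gives the time, the measured TCP pose, the force, the opening and the grip force at its end, in the units of the state.
- arm.read_state(): the state, without advancing time (a new reading comes with each control period).
- optics.get_image(name): name is "scene" or "top" or "wrist"; returns the picture (420x560x3 uint8, blue, green, red); there is no depth.
- optics.camera_info(name): a dict with "camera_matrix" (3x3 intrinsics, pixels), "view" (4x4, takes a point from world to camera coordinates); the wrist camera has in their place "T_tool_cam" (4x4, takes a point from camera to tool coordinates, whose origin is the TCP and whose axes are the flange's). Camera axes: x right, y up, looking along -z (the intrinsics and any distortion apply to the point x, -y, -z); pixel columns grow to the right and rows downward; lengths in mm; the calibration is good to about 2 mm. A picture is of the moment at which its call begins: read the wrist's pose just before it. camera_info takes no time and is no camera call.
- arm.job_done(): hands the job in; it is judged then, once.
The state is a dict: "clock": time; "joints": joint angles; "joint_vel": joint speeds; "joint_efforts": joint torques, N m; "position": TCP position; "ee_rot": TCP orientation; "contact_force": force on the tool from outside, world axes, zero at the start; "wrist_torque": the same for the moment, N m; "gripper_width": finger opening in mm; "grasp_force": force on a finger pad.
Only numpy, scipy, OpenCV 4.12 (cv2) and the standard library are available. Lean on these libraries where they do the work, as an engineer would, in place of code of your own. Each camera call takes 0.05 s, during which the arm holds its last target. There are 200 camera calls.

## Working session

There is one attempt and no reset: what is moved stays moved. The work goes in short steps, Python scripts to look and compute and a tool call to move; the robot and the scene stay as the last step left them, time stands still between calls to the robot, and variables do not carry over. Pictures are saved under pics/ and viewed, at most 10 in all, crops included, and the job is handed in when it is done.

Besides the shell and the picture viewer there is one more tool, called by a JSON object that holds its "name" and its "arguments", one argument or row to a line. step_arm: Moves the arm, as the interface text tells. Its arguments: {"type":"object","properties":{"motion":{"type":"array","items":{"type":"object","properties":{"dr":{"type":"array","items":{"type":"number"}},"slide":{"type":"array","items":{"type":"number"}},"jaw":{"type":"number"}}}}},"required":["motion"]}

```bash
mkdir -p pics
python3 - <<'E'
from bench import arm, optics
import cv2
s=arm.read_state();print(s)
for n in("scene","top","wrist"):
    i=optics.camera_info(n);print(n,{k:(v.tolist() if hasattr(v,'tolist') else v) for k,v in i.items()})
    cv2.imwrite(f"pics/{n}0.png",optics.get_image(n))
E
```

```text
{'clock': 0.0, 'joints': array([ 1.49458731e+00,  3.85564170e-01,  6.60220279e-03, -4.69851013e-04,
       -1.19399682e+00, -2.58553982e-01]), 'joint_vel': array([ 0.00100745, -0.00116709, -0.00095989, -0.0012184 ,  0.0006176 ,
       -0.00090686]), 'joint_efforts': array([ 6.31010189e-04, -3.92291236e+01,  1.88402778e+01,  4.18614194e+00,
       -4.66533369e-03,  8.43263592e-06]), 'position': array([205.15155375, 589.69202999, 206.91212552]), 'ee_rot': array([ 9.86009348e-01, -1.66686379e-01, -1.19002474e-04,  1.09661845e-03]), 'contact_force': array([-0.97477122, -0.19138816,  0.17135144]), 'wrist_torque': array([-0.02011284, -0.00495434, -0.01052515]), 'grasp_force': 0.0, 'gripper_width': 85.59778654515388}
scene {'camera_matrix': [[470.9352290385302, 0.0, 275.4448445910933], [0.0, 470.9352290385302, 214.14541746819694], [0.0, 0.0, 1.0]], 'view': [[-0.4500638789732357, 0.8929963610501415, 6.32041980402593e-05, 302.75157781284344], [-0.7350505127003694, -0.37050047303135497, 0.5678293258211193, 385.46342943097903], [0.507092938841086, 0.2555130106956359, 0.8231463130833806, -1493.5
[... 194 characters left out ...]
7837, -0.9999379929355459, 0.004346949310005747, -37.465486162060564], [0.9934649489523142, 0.010680162284931363, 0.11363683089888915, -622.0748533597633], [-0.11367621073666649, 0.003153477064999566, 0.9935128457624256, -1021.2896445511478], [0.0, 0.0, 0.0, 1.0]]}
wrist {'camera_matrix': [[305.0971474059156, 0.0, 279.9384362365327], [0.0, 305.0971474059156, 210.04351158124746], [0.0, 0.0, 1.0]], 'T_tool_cam': [[0.0005441733286656346, 0.957513525920574, 0.28838784917977967, 72.59800552940479], [0.9999998512405058, -0.0005102846868910499, -0.00019268758411450772, -0.5839409753420899], [-3.734106474469851e-05, 0.2883879111347931, -0.9575136611646626, -166.3036973016311], [0.0, 0.0, 0.0, 1.0]]}
```

View pics/scene0.png

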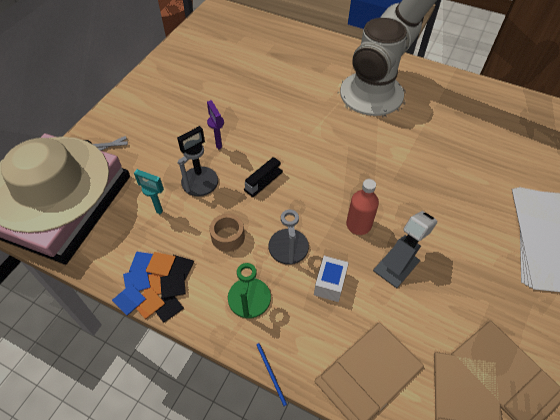

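View pics/top0.png

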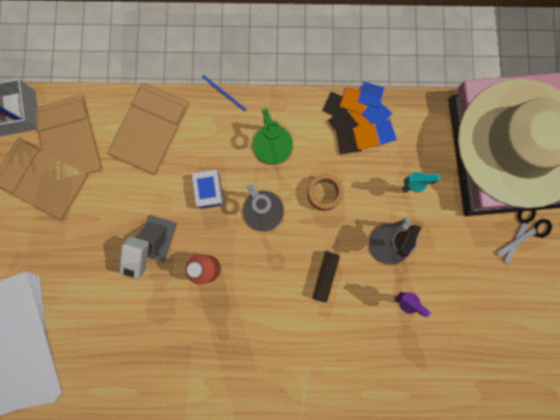

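The scene view shows the magnifier in the wide ring at about (195,150), the narrow ring at (290,217) and the scanner at (415,230) in the pocket. The top view shows the same things at (405,240), (261,204) and (135,258), with the bottle at (200,268).

```bash
cat > h.py <<'E'
import numpy as np, cv2
from bench import arm, optics
from scipy.spatial.transform import Rotation as R
def cam(n,state=None):
    i=optics.camera_info(n);K=np.array(i["camera_matrix"])
    if n=="wrist":
        T=np.eye(4);T[:3,:3]=R.from_quat(state["ee_rot"]).as_matrix();T[:3,3]=state["position"]
        C=T@np.array(i["T_tool_cam"])
    else: C=np.linalg.inv(np.array(i["view"]))
    return K,C
def ray(c,px):
    K,C=c;d=np.linalg.inv(K)@[px[0],px[1],1];d=C[:3,:3]@(d*[1,-1,-1])
    return C[:3,3],d/np.linalg.norm(d)
def onz(c,px,z):
    o,d=ray(c,px);return o+d*(z-o[2])/d[2]
def proj(c,p):
    K,C=c;q=(np.linalg.inv(C)@np.append(p,1))[:3]*[1,-1,-1];q=K@q;return q[:2]/q[2]
def tri(*rs):
    A=0;b=0
    for o,d in rs:
        P=np.eye(3)-np.outer(d,d);A=A+P;b=b+P@o
    p=np.linalg.solve(A,b);return p,[np.linalg.norm((np.eye(3)-np.outer(d,d))@(p-o)) for o,d in rs]
E
python3 - <<'E'
from h import *
S=cv2.imread("pics/scene0.png");T=cv2.imread("pics/top0.png")
def c(I,x,y): return cv2.resize(I[y:y+75,x:x+66],None,fx=4,fy=4,interpolation=cv2.INTER_CUBIC)
a=np.hstack([c(T,370,205),c(T,230,170),c(T,110,210)]);b=np.hstack([c(S,165,120),c(S,262,200),c(S,378,205)])
cv2.imwrite("pics/crop1.png",np.vstack([a,b]))
t=cam("top");s=cam("scene")
print(onz(t,(405,240),170),onz(s,(195,150),135),onz(t,(262,204),135),onz(s,(290,217),135),onz(t,(135,255),110),onz(t,(195,270),170))
E
```

```text
[ 550.70009069 -285.29138411  170.        ] [ 554.40281356 -284.1716195   135.        ] [626.41960793   9.9112806  135.        ] [629.83847207  15.05385379 135.        ] [515.2408752  284.44019602 110.        ] [485.43569478 142.32870912 170.        ]
```

View pics/crop1.png

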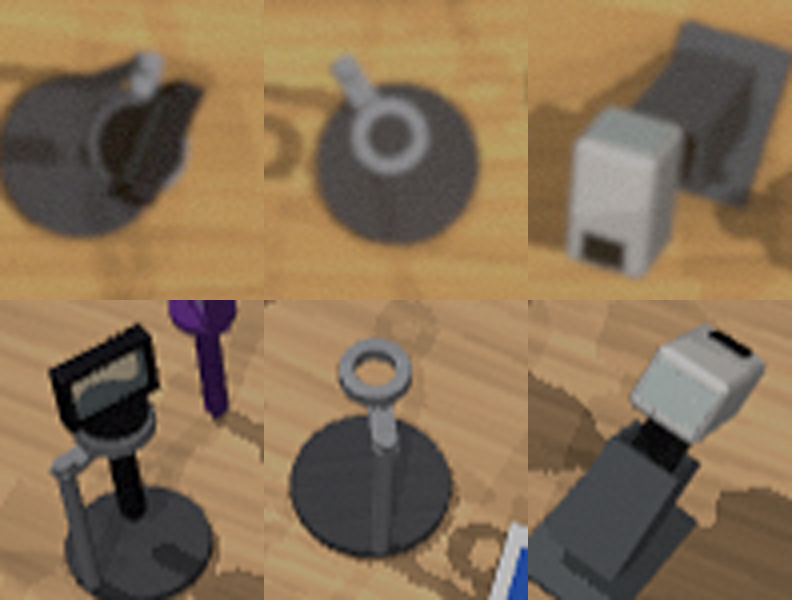

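The crop shows the magnifier frame's long side running steeply up-right in the top view. The narrow ring's centre is at top (261.5,203) and scene (290,218). The scanner head points towards the robot, with its bluish face away from it. The two views put the ring within 5 mm of each other. I'll get closer wrist views, starting with the scanner.

{"name": "step_arm", "arguments": {
  "motion": [
    {"slide": [20, 10, -60], "dr": [0, 0, 0], "jaw": 85},
    {"slide": [369, 178, -93], "dr": [0, 0, 0], "jaw": 85},
    {"slide": [369, 178, -93], "dr": [0, 0, 0], "jaw": 85},
    {"slide": [369, 178, -93], "dr": [0, 0, 0], "jaw": 85},
    {"slide": [369, 178, -93], "dr": [0, 0, 0], "jaw": 85},
    {"slide": [369, 178, -93], "dr": [0, 0, 0], "jaw": 85},
    {"slide": [369, 178, -93], "dr": [0, 0, 0], "jaw": 85},
    {"slide": [369, 178, -93], "dr": [0, 0, 0], "jaw": 85}
  ]
}}

```text
clock: 1.15
position: [497.2, 298.3, 300.9]
ee_rot: [0.986, -0.169, -0.0, 0.0]
contact_force: [0.4, 0.7, 0.1]
gripper_width: 85.1
grasp_force: 0.0
```

```bash
cat > snap.py <<'E'
import sys,json
from h import *
n=sys.argv[1];s=arm.read_state();im=optics.get_image("wrist")
cv2.imwrite(f"pics/{n}.png",im)
json.dump({k:s[k].tolist() for k in("position","ee_rot","joints")},open(f"pics/{n}.json","w"))
print(s["clock"],s["position"].round(1),s["ee_rot"].round(4),s["joints"].round(3),abs(s["joint_vel"]).max())
E
python3 snap.py w1
```

```text
1.15 [497.2 298.3 300.9] [ 9.857e-01 -1.688e-01 -0.000e+00  2.000e-04] [ 0.82   0.258  0.056  0.    -1.369  0.412] 0.18560696110627856
```

{"name": "step_arm", "arguments": {
  "motion": [
    {"slide": [220, 228, 0], "dr": [0, 0, 0], "jaw": 85},
    {"slide": [220, 228, 0], "dr": [0, 0, 0], "jaw": 85},
    {"slide": [220, 228, 0], "dr": [0, 0, 0], "jaw": 85},
    {"slide": [220, 228, 0], "dr": [0, 0, 0], "jaw": 85},
    {"slide": [220, 228, 0], "dr": [0, 0, 0], "jaw": 85},
    {"slide": [220, 228, 0], "dr": [0, 0, 0], "jaw": 85},
    {"slide": [220, 228, 0], "dr": [0, 0, 0], "jaw": 85},
    {"slide": [220, 228, 0], "dr": [0, 0, 0], "jaw": 85}
  ]
}}

```text
clock: 2.2
position: [627.8, 15.2, 301.1]
ee_rot: [0.986, -0.165, -0.0, -0.0]
contact_force: [-0.3, -0.0, -0.8]
gripper_width: 84.6
grasp_force: 0.0
```

```bash
python3 snap.py w2
python3 - <<'E'
import cv2,numpy as np
a=cv2.imread("pics/w1.png");b=cv2.imread("pics/w2.png")
cv2.imwrite("pics/v1.png",np.hstack([a[:, 80:480],b[:,80:480]]))
E
```

```text
2.2 [627.8  15.2 301.1] [ 9.862e-01 -1.654e-01 -0.000e+00 -1.000e-04] [ 0.281  0.346  0.179 -0.    -1.404  0.957] 0.003743401435986298
```

View pics/v1.png

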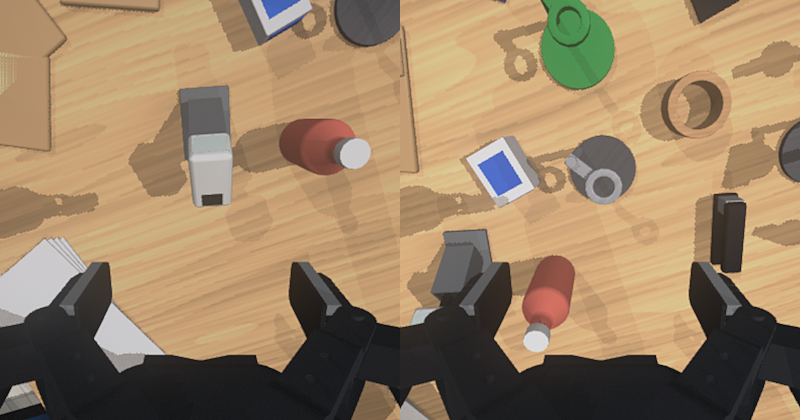

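The left half (w1) shows the scanner at (210,165), lined up with the pocket and with its black window nearest the robot. The right half (w2) shows the narrow ring at (603,186). Moving on to the magnifier.

{"name": "step_arm", "arguments": {
  "motion": [
    {"slide": [26, 305, 30], "dr": [0, 0, 0], "jaw": 85},
    {"slide": [26, 305, 30], "dr": [0, 0, 0], "jaw": 85},
    {"slide": [26, 305, 30], "dr": [0, 0, 0], "jaw": 85},
    {"slide": [26, 305, 30], "dr": [0, 0, 0], "jaw": 85},
    {"slide": [26, 305, 30], "dr": [0, 0, 0], "jaw": 85},
    {"slide": [26, 305, 30], "dr": [0, 0, 0], "jaw": 85},
    {"slide": [26, 305, 30], "dr": [0, 0, 0], "jaw": 85},
    {"slide": [26, 305, 30], "dr": [0, 0, 0], "jaw": 85}
  ]
}}

```text
clock: 3.25
position: [553.3, -281.7, 271.5]
ee_rot: [0.986, -0.165, 0.0, -0.0]
contact_force: [0.6, 0.3, -0.0]
gripper_width: 85.2
grasp_force: 0.0
```

```bash
python3 snap.py w3
python3 - <<'E'
import cv2,numpy as np
a=cv2.imread("pics/w3.png");b=cv2.imread("pics/w2.png");c=cv2.imread("pics/w1.png")
z=lambda i,x,y:cv2.resize(i[y:y+130,x:x+130],None,fx=3,fy=3,interpolation=cv2.INTER_CUBIC)
r=np.hstack([cv2.resize(a[60:320,150:410],(390,390)),z(c,230,80)])
r2=cv2.resize(b[145:225,240:400],None,fx=2.5,fy=2.5)
cv2.imwrite("pics/v2.png",np.vstack([r,np.pad(r2,((0,0),(0,780-r2.shape[1]),(0,0)))]))
E
```

```text
3.25 [ 553.3 -281.7  271.5] [ 9.862e-01 -1.653e-01  4.000e-04 -0.000e+00] [-0.211  0.343  0.103 -0.    -1.33   1.449] 0.001549853265167218
```

View pics/v2.png

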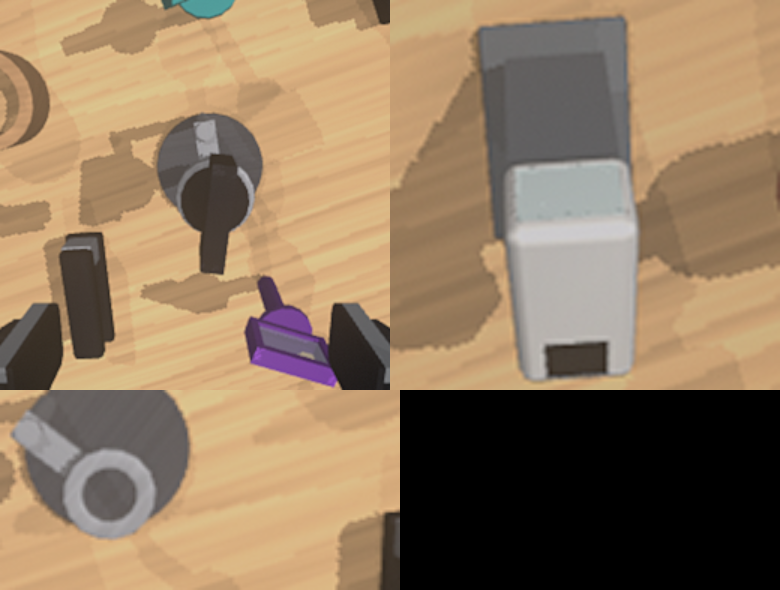

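w3 shows the magnifier frame's top running from (298,165) to (292,241), nearly along tool x. The purple look-alike stands clear at about (340,270). The narrow ring is at (284,187) in w2. In w1 the bluish face is the far end of the scanner head.

```bash
cat >> h.py <<'E'
import json
def wc(n):
    s=json.load(open(f"pics/{n}.json"));return cam("wrist",s),s
E
python3 - <<'E'
from h import *
t=cam("top");sc=cam("scene");w1,_=wc("w1");w2,_=wc("w2");w3,s3=wc("w3")
# narrow ring: bright steel ring mask
I=cv2.imread("pics/w2.png");m=cv2.inRange(cv2.cvtColor(I,cv2.COLOR_BGR2HSV),(0,0,135),(180,45,255))
m[:160]=0;m[225:]=0;m[:,:255]=0;m[:,320:]=0
cs,h=cv2.findContours(m,cv2.RETR_CCOMP,cv2.CHAIN_APPROX_NONE)
for c,hh in zip(cs,h[0]):
    if len(c)>20: e=cv2.fitEllipse(c);print("ring",len(c),hh[3],e, onz(w2,e[0],135).round(1))
p,r=tri(ray(w2,(283.6,187)),ray(t,(261.5,203.2)),ray(sc,(290,217.8)));print(p,r)
# magnifier
I=cv2.imread("pics/w3.png");g=cv2.cvtColor(I,cv2.COLOR_BGR2HSV)
f=onz(w3,(298.7,164),189);n=onz(w3,(291.3,241.3),189);print("frame",f,n,np.linalg.norm(f-n),np.degrees(np.arctan2(*(f-n)[[1,0]])),(f+n)/2)
print("tri far/near top:",[tri(ray(w3,(298.7,164)),ray(t,(418,228))) ,tri(ray(w3,(291.3,241.3)),ray(t,(406,254)))])
m=cv2.inRange(g,(0,0,105),(180,45,255));m[:120]=0;m[220:]=0;m[:,:255]=0;m[:,335:]=0
ys,xs=np.nonzero(m);
c=max(cv2.findContours(m,0,cv2.CHAIN_APPROX_NONE)[0],key=len).reshape(-1,2)
print("steel bbox",c.min(0),c.max(0))
Rm=R.from_quat(s3["ee_rot"]).as_matrix();print("toolx",Rm[:,0],"delta mag in tool",Rm.T@((f+n)/2-s3["position"]))
E
```

```text
ring 99 -1 ((283.373291015625, 186.11207580566406), (34.681846618652344, 35.589088439941406), 71.94200134277344) [626.9  12.  135. ]
ring 64 0 ((283.4681091308594, 186.32077026367188), (22.605396270751953, 23.07195472717285), 90.3150405883789) [626.7  12.  135. ]
ring 46 -1 ((261.6837463378906, 168.25355529785156), (13.01237678527832, 18.294559478759766), 135.5939178466797) [653.5  28.  135. ]
[627.03232417  12.61107419 128.7590715 ] [np.float64(2.409329211015314), np.float64(2.3466861757211106), np.float64(1.713263425316589)]
frame [ 583.40675228 -307.61043752  189.        ] [ 520.98412401 -280.50697248  189.        ] 68.05279080597184 -23.470145757578265 [ 552.19543814 -294.058705    189.        ]
tri far/near top: [(array([ 578.04972757, -309.85520733,  171.66488914]), [np.float64(3.3361578001318315), np.float64(3.3361578001320145)]), (array([ 521.7541821 , -280.74018386,  190.99516933]), [np.float64(0.05425498271738849), np.float64(0.054254982717384444)])]
steel bbox [267 137] [296 203]
toolx [ 9.45336274e-01 -3.26095940e-01  8.75965723e-04] delta mag in tool [ 2.91598717 12.09465591 82.50811362]
```

{"name": "step_arm", "arguments": {
  "motion": [
    {"slide": [2, 12, 30], "dr": [0, 0, 0.56], "jaw": 85},
    {"slide": [2, 12, 70], "dr": [0, 0, 0.56], "jaw": 85},
    {"slide": [2, 12, 100], "dr": [0, 0, 0.56], "jaw": 85},
    {"slide": [2, 12, 118], "dr": [0, 0, 0.56], "jaw": 85},
    {"slide": [2, 12, 118], "dr": [0, 0, 0.56], "jaw": 85},
    {"slide": [2, 12, 118], "dr": [0, 0, 0.56], "jaw": 40},
    {"slide": [2, 12, 118], "dr": [0, 0, 0.56], "jaw": 25},
    {"slide": [2, 12, 118], "dr": [0, 0, 0.56], "jaw": 25}
  ]
}}

```text
clock: 4.3
position: [550.9, -295.4, 153.9]
ee_rot: [0.979, -0.205, 0.001, 0.0]
contact_force: [0.1, 0.1, 0.3]
gripper_width: 31.5
grasp_force: 0.0
```

```bash
python3 snap.py w4
python3 - <<'E'
import cv2,numpy as np
a=cv2.imread("pics/w4.png");cv2.imwrite("pics/v3.png",a[100:420,100:460])
E
```

```text
4.3 [ 550.9 -295.4  153.9] [ 9.788e-01 -2.050e-01  8.000e-04  1.000e-04] [-0.234  0.424 -0.071  0.    -1.074  1.391] 0.005167709782775618
```

View pics/v3.png

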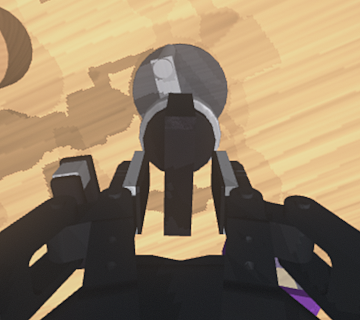

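The frame stands centred and parallel between the pads. Closing, then lifting.

{"name": "step_arm", "arguments": {
  "motion": [
    {"slide": [0, 0, 0], "dr": [0, 0, 0], "jaw": 5},
    {"slide": [0, 0, 0], "dr": [0, 0, 0], "jaw": 5},
    {"slide": [0, 0, 0], "dr": [0, 0, 0], "jaw": 5},
    {"slide": [0, 0, 0], "dr": [0, 0, 0], "jaw": 5},
    {"slide": [0, 0, 0], "dr": [0, 0, 0], "jaw": 5},
    {"slide": [0, 0, 0], "dr": [0, 0, 0], "jaw": 5},
    {"slide": [0, 0, -3], "dr": [0, 0, 0], "jaw": 5},
    {"slide": [0, 0, -6], "dr": [0, 0, 0], "jaw": 5}
  ]
}}

```text
clock: 5.35
position: [549.7, -295.2, 157.9]
ee_rot: [0.979, -0.205, -0.001, -0.0]
contact_force: [-0.4, -0.5, -0.4]
gripper_width: 12.0
grasp_force: 59.8
```

{"name": "step_arm", "arguments": {
  "motion": [
    {"slide": [0, 0, -20], "dr": [0, 0, 0], "jaw": 5},
    {"slide": [0, 0, -40], "dr": [0, 0, 0], "jaw": 5},
    {"slide": [0, 0, -60], "dr": [0, 0, 0], "jaw": 5},
    {"slide": [0, 0, -80], "dr": [0, 0, 0], "jaw": 5},
    {"slide": [0, 0, -105], "dr": [0, 0, 0], "jaw": 5},
    {"slide": [0, 0, -130], "dr": [0, 0, 0], "jaw": 5},
    {"slide": [0, 0, -140], "dr": [0, 0, 0], "jaw": 5},
    {"slide": [0, 0, -140], "dr": [0, 0, 0], "jaw": 5}
  ]
}}

```text
clock: 6.35
position: [550.5, -295.3, 298.8]
ee_rot: [0.979, -0.205, 0.0, -0.0]
contact_force: [0.6, 0.1, -1.5]
gripper_width: 12.4
grasp_force: 59.9
```

```bash
python3 snap.py w5
python3 - <<'E'
from h import *
S=optics.get_image("scene");T=optics.get_image("top");cv2.imwrite("pics/s5.png",S);cv2.imwrite("pics/t5.png",T)
a=cv2.imread("pics/w5.png")
# wide ring now free
I=cv2.cvtColor(a,cv2.COLOR_BGR2HSV)
p=proj(cam("scene"),[551,-295,230]);q=proj(cam("top"),[551,-295,230]);print(p,q)
x,y=p.astype(int);c=cv2.resize(S[y-50:y+50,x-50:x+50],(400,400),interpolation=cv2.INTER_CUBIC)
cv2.imwrite("pics/v4.png",np.hstack([c,cv2.resize(a[100:420,120:440],(400,400))]))
E
```

```text
6.35 [ 550.5 -295.3  298.8] [ 9.787e-01 -2.051e-01  1.000e-04 -2.000e-04] [-0.234  0.34   0.166 -0.    -1.396  1.391] 0.03327405249083983
[186.12949655 119.82352843] [418.84253018 238.33042345]
```

View pics/v4.png

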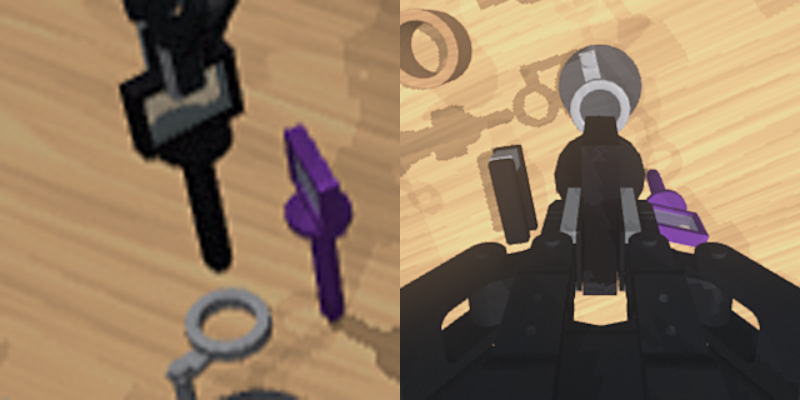

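The magnifier is held and clear of the ring. In the scene crop its handle runs from (203,165) to (222,265), close to upright. Next I'll measure its tilt and offset in the hand, and the freed wide ring.

```bash
cat > hold.py <<'E'
from h import *
from scipy.optimize import least_squares
def centre(img,v0,v1,u0,u1,thr=70):
    g=cv2.cvtColor(img,cv2.COLOR_BGR2GRAY).astype(float);out=[]
    for v in range(v0,v1):
        r=g[v,u0:u1];bg=np.percentile(r,75);w=np.clip(bg-25-r,0,bg-60)   # soft weight
        i=np.argmin(cv2.GaussianBlur(r.reshape(1,-1),(5,1),0));a=i
        while a>0 and w[a-1]>0:a-=1
        b=i
        while b<len(w)-1 and w[b+1]>0:b+=1
        k=np.arange(a,b+1);out.append((u0+(w[k]*k).sum()/w[k].sum(),v,b-a+1))
    return np.array(out)
E
python3 - <<'E'
from hold import *
S=cv2.imread("pics/s5.png");c=centre(S,113,131,178,200);print(c[::3].round(1))
s=json.load(open("pics/w5.json"));Rm=R.from_quat(s["ee_rot"]).as_matrix();p0=np.array(s["position"]);sc=cam("scene")
k=np.polyfit(c[:,1],c[:,0],1);print("fit",k,(c[:,0]-np.polyval(k,c[:,1])).std())
A=p0-[0,0,30];B=p0-[0,0,110]   # vertical line through TCP
a,b=proj(sc,A),proj(sc,B);print("vertical slope",(a-b)[0]/(a-b)[1], "u off at mid", np.polyval(k,(a+b)[1]/2)-(a+b)[0]/2)
e=proj(sc,A+Rm[:,0]*10)-a;print("10mm toolx ->",e)
g=cv2.cvtColor(S,cv2.COLOR_BGR2GRAY);print(g[128:142,186:198])
# wide ring in w5
a=cv2.imread("pics/w5.png");m=cv2.inRange(cv2.cvtColor(a,cv2.COLOR_BGR2HSV),(0,0,140),(180,45,255));m[:155]=0;m[206:]=0;m[:,:250]=0;m[:,:][:,310:]=0
w5,_=wc("w5");q=max(cv2.findContours(m,0,cv2.CHAIN_APPROX_NONE)[0],key=len);print("bbox",cv2.boundingRect(q))
print("ring approx",onz(w5,(120+600*.8-400*.8,100+107*.8),135))
# scene ring
m=cv2.inRange(cv2.cvtColor(S,cv2.COLOR_BGR2HSV),(0,0,120),(180,45,255));m[:138]=0;m[162:]=0;m[:,:178]=0;m[:,208:]=0
cs,h=cv2.findContours(m,cv2.RETR_CCOMP,cv2.CHAIN_APPROX_NONE)
for q,hh in zip(cs,h[0]):
    if len(q)>12:e=cv2.fitEllipse(q);print(e,hh[3],onz(sc,e[0],135),onz(sc,e[0],129))
S0=cv2.imread("pics/scene0.png");m=cv2.inRange(cv2.cvtColor(S0,cv2.COLOR_BGR2HSV),(0,0,110),(180,45,255));m[:205]=0;m[228:]=0;m[:,:275]=0;m[:,305:]=0
cs,h=cv2.findContours(m,cv2.RETR_CCOMP,cv2.CHAIN_APPROX_NONE)
for q,hh in zip(cs,h[0]):
    if len(q)>8:e=cv2.fitEllipse(q);print("narrow",e,hh[3],onz(sc,e[0],135),onz(sc,e[0],129))
E
```

```text
[[185.5 113.    8. ]
 [186.4 116.    8. ]
 [186.9 119.    9. ]
 [187.5 122.    8. ]
 [188.3 125.    8. ]
 [188.9 128.    9. ]]
fit [  0.21623778 161.23747784] 0.07428776147658483
vertical slope 0.2128199872613308 u off at mid 0.9497082767022675
10mm toolx -> [-3.72098513  1.95516905]
[[  0   8   1  14   5   3  14 111 158 153 151 152]
 [  0   5   5   7  10   6  11  82 156 153 152 154]
 [ 15   6   7   4   5   2  12  70 157 151 151 151]
 [ 53   1  11   6   9   9   2  28 164 152 151 150]
 [ 74   0   5   7   2   6   7  23 155 155 156 154]
 [109   0   3   8  12   8   6  22 137 155 155 156]
 [159  41   1   6   9  10   4  34 157 153 153 152]
 [161 118  40   0   3   5   4  79 155 151 149 149]
 [163 166 119  74  19  47  73 129 150 147 148 147]
 [161 164 166 141 105 122 138 158 151 151 152 149]
 [159 161 163 165 168 166 165 163 161 159 156 154]
 [152 156 159 160 161 164 162 164 163 162 161 161]
 [144 148 150 154 153 153 156 154 156 157 155 158]
 [146 145 144 144 139 136 136 133 132 139 139 144]]
bbox (256, 155, 48, 51)
ring approx [ 551.82848471 -295.38124057  135.        ]
((182.16131591796875
[... 242 characters left out ...]
7035751342773), 79.2237548828125) -1 [ 552.89810784 -293.39107062  135.        ] [ 548.6213143  -297.14299798  129.        ]
((192.177978515625, 148.13772583007812), (12.206866264343262, 16.005857467651367), 83.11026763916016) 1 [ 552.27620592 -293.82237538  135.        ] [ 547.9951503  -297.57725859  129.        ]
narrow ((289.3010559082031, 216.49916076660156), (13.64513874053955, 17.38547706604004), 88.3539810180664) -1 [629.31795821  13.05669009 135.        ] [625.56489121  11.40493473 129.        ]
narrow ((289.093505859375, 216.44810485839844), (10.13172721862793, 11.898380279541016), 99.67304992675781) 3 [629.40294281  12.57897347 135.        ] [625.65045823  10.92394418 129.        ]
```

{"name": "step_arm", "arguments": {
  "motion": [
    {"slide": [-10, -60, 0], "dr": [0, 0, 0], "jaw": 5},
    {"slide": [-20, -120, 0], "dr": [0, 0, 0], "jaw": 5},
    {"slide": [-30, -180, 0], "dr": [0, 0, 0], "jaw": 5},
    {"slide": [-40, -240, 0], "dr": [0, 0, 0], "jaw": 5},
    {"slide": [-50, -290, 0], "dr": [0, 0, 0], "jaw": 5},
    {"slide": [-51.5, -312, 10], "dr": [0, 0, 0], "jaw": 5},
    {"slide": [-51.5, -312, 20], "dr": [0, 0, 0], "jaw": 5},
    {"slide": [-51.5, -312, 20], "dr": [0, 0, 0], "jaw": 5}
  ]
}}

```text
clock: 7.5
position: [627.6, 10.0, 277.0]
ee_rot: [0.979, -0.206, -0.002, 0.001]
contact_force: [0.4, -0.6, -1.0]
gripper_width: 12.2
grasp_force: 59.8
```

```bash
python3 snap.py w6
python3 - <<'E'
from hold import *
P=[];
for i in range(3):
    S=optics.get_image("scene");P.append(arm.read_state()["position"])
P=np.mean(P,0);print(P)
cv2.imwrite("pics/s6.png",S)
sc=cam("scene");q=proj(sc,[628,12,160]).astype(int);print(q)
c=cv2.resize(S[q[1]-40:q[1]+40,q[0]-40:q[0]+40],(480,480),interpolation=cv2.INTER_CUBIC);cv2.imwrite("pics/v5.png",c)
A=P-[0,0,60]-0;B=P-[0,0,112];a,b=proj(sc,A),proj(sc,B)
v0,v1=int(a[1]),int(b[1]);u=int(b[0]);c=centre(S,v0,v1,u-13,u+13);k=np.polyfit(c[:,1],c[:,0],1)
print(c[::4].round(1));print("fit",k,"vertical",(a-b)[0]/(a-b)[1]);
# extrapolate axis to ring height and compare with ring centre u (289.2,216.45), corrected by bias
for z in(135,):
  r=proj(sc,[626.8,12,135]);print("ring proj",r,"axis u at that row",np.polyval(k,216.5),"and offset/10mm toolx",proj(sc,[636.8,12,135])-r)
E
```

```text
7.5 [627.6  10.  277. ] [ 9.786e-01 -2.055e-01 -1.900e-03  9.000e-04] [ 0.273  0.356  0.136 -0.    -1.355  0.883] 0.030878029609612567
[628.49380356   9.75680543 279.30545653]
[289 209]
[[289.8 193.    9. ]
 [289.8 197.    9. ]
 [289.5 201.    9. ]
 [289.5 205.    8. ]]
fit [-2.64133608e-02  2.94896309e+02] vertical -0.039380847566266426
ring proj [289.36499084 215.50090855] axis u at that row 289.17781618073235 and offset/10mm toolx [-1.93949924  3.28325197]
```

View pics/v5.png

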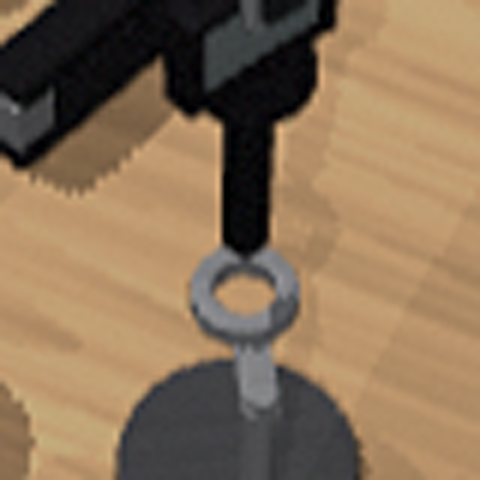

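Axis and ring agree sideways in the scene view: axis column 289.2, ring column about 289.2, handle vertical. Along the line of sight, I'll check using the collar and frame edges seen in w5.

Run:
```python
from h import *
i=optics.camera_info("wrist");c=(np.array(i["camera_matrix"]),np.array(i["T_tool_cam"]))
for nz in(16,19,22):
  for xo in(-3,0,3):
    th=np.linspace(0,2*np.pi,181);E=[]
    for dz in(0,8): E+= [proj(c,[xo+23*np.cos(t),23*np.sin(t),nz-dz]) for t in th]
    E=np.array(E);print(nz,xo,"collar u",E[:,0].min().round(1),E[:,0].max().round(1),"top v",E[:,1].min().round(1),"frame end v",proj(c,[xo+32,0,nz-8])[1].round(1),proj(c,[xo+32,0,nz-54])[1].round(1))
for n in("w5","w6"):
  a=cv2.imread(f"pics/{n}.png");g=cv2.cvtColor(a,cv2.COLOR_BGR2GRAY)
  print(n,"col280 rows180-215",g[180:216,278:284].mean(1).astype(int))
  for r in(220,225,230,235,240): print(r,"L",g[r,238:254],"R",g[r,306:322])
  print("arc cols 262,298 rows 200..222",g[200:224,262],g[200:224,298])
```

```text
16 -3 collar u 243.5 317.9 top v 206.4 frame end v 195.5 220.6
16 0 collar u 243.3 318.1 top v 201.8 frame end v 190.5 214.2
16 3 collar u 243.2 318.3 top v 197.1 frame end v 185.5 207.7
19 -3 collar u 244.1 317.4 top v 205.1 frame end v 194.3 218.5
19 0 collar u 243.9 317.5 top v 200.5 frame end v 189.4 212.2
19 3 collar u 243.7 317.7 top v 195.9 frame end v 184.4 205.8
22 -3 collar u 244.6 316.8 top v 203.8 frame end v 193.1 216.5
22 0 collar u 244.4 317.0 top v 199.3 frame end v 188.3 210.3
22 3 collar u 244.3 317.1 top v 194.7 frame end v 183.4 204.0
w5 col280 rows180-215 [105 104 103 103 104 106 107 105 104 105 106 107  89  58  56  57  58  57
  57  57  57  56  56  56  56  56  55  55  54  54  54  55  54  54  53  52]
220 L [207 203 198 195 192 192 196 199 202 207 217 183  92  44  55  58] R [ 65  59  38 149 210 202 191 193 194 194 194 192 189 188 187 185]
225 L [203 201 198 197 197 197 199 206 176  93  49  58  59  58  58  57] R [ 63  63  63  62  63  51 107 177 193 189 189 189 188 193 203 207]
230 L [193 195 194 196 195 197 208 153  52  55  58  59  58  58  57  56] R [ 61  60  61  62
[... 940 characters left out ...]
65  67  56 119 195 210 205 204 203 202 205 205 206]
230 L [201 202 205 207 209 214 214 154  56  60  64  63  63  62  61  61] R [ 63  65  64  65  65  65  58  91 171 196 189 188 188 189 188 189]
235 L [201 198 197 197 201 187 118  51  60  62  62  62  61  61  59  61] R [ 64  63  62  63  64  64  64  61  49 149 194 194 192 192 190 189]
240 L [202 201 201 203 200 134  48  59  61  62  62  60  59  61  58  58] R [ 62  63  61  62  62  62  63  62  59  58 182 214 199 198 200 201]
arc cols 262,298 rows 200..222 [139 146 141 156 194 200 194 201 203 141  43  55  61  63  63  61  62  62
  61  60  60  61  60  61] [185 199 199 197 198 199 203 207 215 193 106  46  59  68  69  66  65  63
  64  64  64  62  64  64]
```

{"name": "step_arm", "arguments": {
  "motion": [
    {"slide": [0, -0.7, 8], "dr": [0, 0, 0], "jaw": 5},
    {"slide": [0, -0.7, 16], "dr": [0, 0, 0], "jaw": 5},
    {"slide": [0, -0.7, 22], "dr": [0, 0, 0], "jaw": 5},
    {"slide": [0, -0.7, 27], "dr": [0, 0, 0], "jaw": 5},
    {"slide": [0, -0.7, 32], "dr": [0, 0, 0], "jaw": 5},
    {"slide": [0, -0.7, 37], "dr": [0, 0, 0], "jaw": 5},
    {"slide": [0, -0.7, 42], "dr": [0, 0, 0], "jaw": 5},
    {"slide": [0, -0.7, 45], "dr": [0, 0, 0], "jaw": 5}
  ]
}}

```text
clock: 8.7
position: [628.7, 11.8, 233.6]
ee_rot: [0.979, -0.205, -0.0, 0.0]
contact_force: [-0.5, -1.1, -0.5]
gripper_width: 12.2
grasp_force: 59.9
```

{"name": "step_arm", "arguments": {
  "motion": [
    {"slide": [0, 0, 12], "dr": [0, 0, 0], "jaw": 5},
    {"slide": [0, 0, 24], "dr": [0, 0, 0], "jaw": 5},
    {"slide": [0, 0, 36], "dr": [0, 0, 0], "jaw": 5},
    {"slide": [0, 0, 48], "dr": [0, 0, 0], "jaw": 5},
    {"slide": [0, 0, 58], "dr": [0, 0, 0], "jaw": 5},
    {"slide": [0, 0, 66], "dr": [0, 0, 0], "jaw": 5},
    {"slide": [0, 0, 72], "dr": [0, 0, 0], "jaw": 5},
    {"slide": [0, 0, 74], "dr": [0, 0, 0], "jaw": 5}
  ]
}}

```text
clock: 9.7
position: [628.8, 11.7, 159.7]
ee_rot: [0.979, -0.205, -0.0, 0.0]
contact_force: [0.1, -0.7, -0.1]
gripper_width: 12.1
grasp_force: 59.9
```

{"name": "step_arm", "arguments": {
  "motion": [
    {"slide": [0, 0, 1], "dr": [0, 0, 0], "jaw": 5},
    {"slide": [0, 0, 2], "dr": [0, 0, 0], "jaw": 5},
    {"slide": [0, 0, 3], "dr": [0, 0, 0], "jaw": 5},
    {"slide": [0, 0, 3.5], "dr": [0, 0, 0], "jaw": 5},
    {"slide": [0, 0, 4], "dr": [0, 0, 0], "jaw": 5},
    {"slide": [0, 0, 4.5], "dr": [0, 0, 0], "jaw": 5},
    {"slide": [0, 0, 5], "dr": [0, 0, 0], "jaw": 5},
    {"slide": [0, 0, 5], "dr": [0, 0, 0], "jaw": 5}
  ]
}}

```text
clock: 10.7
position: [628.8, 11.8, 155.0]
ee_rot: [0.979, -0.205, -0.0, 0.0]
contact_force: [-0.5, 0.0, -0.9]
gripper_width: 12.3
grasp_force: 59.9
```

{"name": "step_arm", "arguments": {
  "motion": [
    {"slide": [0, 0, 0.7], "dr": [0, 0, 0], "jaw": 5},
    {"slide": [0, 0, 1.3], "dr": [0, 0, 0], "jaw": 5},
    {"slide": [0, 0, 1.3], "dr": [0, 0, 0], "jaw": 5},
    {"slide": [0, 0, 1.3], "dr": [0, 0, 0], "jaw": 20},
    {"slide": [0, 0, 1.3], "dr": [0, 0, 0], "jaw": 40},
    {"slide": [0, 0, 1.3], "dr": [0, 0, 0], "jaw": 70},
    {"slide": [0, 0, 1.3], "dr": [0, 0, 0], "jaw": 70},
    {"slide": [0, 0, 1.3], "dr": [0, 0, 0], "jaw": 70}
  ]
}}

```text
clock: 11.7
position: [628.9, 11.8, 153.8]
ee_rot: [0.979, -0.205, 0.0, -0.0]
contact_force: [-0.4, -0.7, -0.8]
gripper_width: 69.8
grasp_force: 0.0
```

{"name": "step_arm", "arguments": {
  "motion": [
    {"slide": [0, 0, -15], "dr": [0, 0, 0], "jaw": 70},
    {"slide": [0, 0, -35], "dr": [0, 0, 0], "jaw": 70},
    {"slide": [0, 0, -60], "dr": [0, 0, 0], "jaw": 85},
    {"slide": [0, 0, -90], "dr": [0, 0, 0], "jaw": 85},
    {"slide": [0, 0, -120], "dr": [0, 0, 0], "jaw": 85},
    {"slide": [0, 0, -146], "dr": [0, 0, 0], "jaw": 85},
    {"slide": [0, 0, -146], "dr": [0, 0, 0], "jaw": 85},
    {"slide": [0, 0, -146], "dr": [0, 0, 0], "jaw": 85}
  ]
}}

```text
clock: 12.7
position: [628.4, 11.8, 299.4]
ee_rot: [0.979, -0.205, -0.0, -0.0]
contact_force: [0.6, -0.2, -1.0]
gripper_width: 84.9
grasp_force: 0.0
```

```bash
python3 snap.py w7
python3 - <<'E'
from hold import *
S=optics.get_image("scene");T=optics.get_image("top");cv2.imwrite("pics/s7.png",S);cv2.imwrite("pics/t7.png",T)
a=cv2.imread("pics/w7.png");q=proj(cam("scene"),[627,12,150]).astype(int)
c=cv2.resize(S[q[1]-35:q[1]+35,q[0]-35:q[0]+35],(390,390),interpolation=cv2.INTER_CUBIC)
p1=proj(cam("scene"),[525,280,120]).astype(int)
d=cv2.resize(S[p1[1]-35:p1[1]+35,p1[0]-35:p1[0]+35],(390,390),interpolation=cv2.INTER_CUBIC)
cv2.imwrite("pics/v6.png",np.hstack([c,d]));print(q,p1)
E
```

```text
12.7 [628.4  11.8 299.4] [ 9.787e-01 -2.051e-01 -4.000e-04 -1.000e-04] [ 2.760e-01  3.480e-01  1.780e-01 -1.000e-03 -1.402e+00  8.820e-01] 0.019063674848192873
[289 211] [416 230]
```

View pics/v6.png

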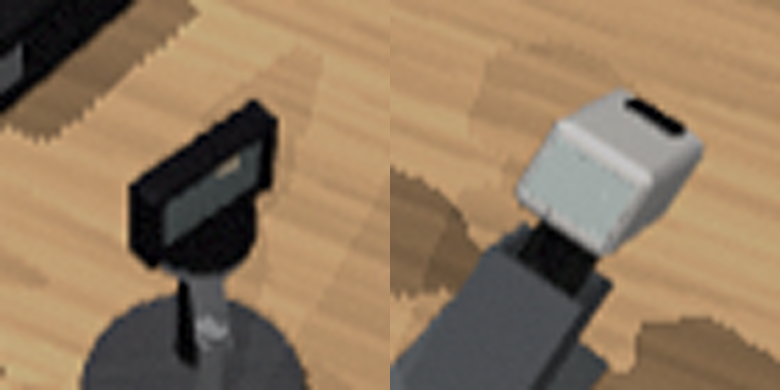

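The magnifier hangs upright and fully home, with its collar on the narrow ring. The scanner's bluish end face spans scene (404–429, 217–240), and the dark handle leaves the head's underside at about (413,239). Triangulating the head's corners.

Run:
```python
from h import *
sc=cam("scene");w1,s1=wc("w1")
C={"topL":((270,155),(428.6,227.7)),"topR":((311.7,155),(411.5,216.9)),"botL":((269.3,135),(420.1,240.4)),"botR":((310,134),(403.8,229.5)),"nearL":((275,206),(437.5,221)),"nearR":((310.7,204),(423.2,211.2))}
P={}
for k,(a,b) in C.items():
    p,r=tri(ray(w1,a),ray(sc,b));P[k]=p;print(k,p.round(1),round(r[0],1))
d=lambda a,b:P[a]-P[b]
x=(d("nearL","topL")+d("nearR","topR"))/2;z=(d("topL","botL")+d("topR","botR"))/2;y=(d("topL","topR")+d("botL","botR")+d("nearL","nearR"))/3
for n,v in(("long(to robot)",x),("up",z),("y+",y)):print(n,np.linalg.norm(v).round(1),(v/np.linalg.norm(v)).round(3))
print("tilt",np.arctan2(np.hypot(*z[:2]),z[2]),"tilt by long",np.arctan2(-x[2],np.hypot(*x[:2])),"yaw long",np.arctan2(*x[[1,0]])-np.pi,"yaw y",np.arctan2(*y[[1,0]])-np.pi/2)
xu=x/np.linalg.norm(x);zu=z/np.linalg.norm(z)
b=(P["botL"]+P["botR"])/2
for e in(30,50):
    n=b+xu*e;print(e,"neck",n.round(1),"scene",proj(sc,n).round(1),"handle -30:",proj(sc,n-30*zu).round(1),"w1",proj(w1,n-30*zu).round(1))
```

```text
topL [535.7 298.  159. ] 2.3
topR [521.5 257.5 154.8] 1.4
botL [553.2 293.  128.1] 1.8
botR [539.7 251.6 125.7] 2.4
nearL [470.7 315.3 108.8] 0.8
nearR [459.4 275.6 110.1] 3.1
long(to robot) 81.3 [-0.782  0.217 -0.584]
up 35.3 [-0.505  0.154  0.85 ]
y+ 42.6 [0.306 0.951 0.042]
tilt 0.5556988173829556 tilt by long 0.6236355339894506 yaw long -0.2709836110070629 yaw y -0.31126385601460194
30 neck [523.  278.8 109.4] scene [415.1 231.9] handle -30: [408.5 242. ] w1 [287.7 140.3]
50 neck [507.3 283.2  97.7] scene [417.7 230.2] handle -30: [411.1 240.2] w1 [288.2 152.6]
```

Run:
```python
from h import *
sc=cam("scene");S=cv2.imread("pics/s7.png");g=cv2.cvtColor(S,cv2.COLOR_BGR2GRAY)
print(g[230:252,400:424])
m=((g<45)*255).astype(np.uint8);m[:230]=0;m[252:]=0;m[:,:400]=0;m[:,424:]=0
c=max(cv2.findContours(m,0,cv2.CHAIN_APPROX_NONE)[0],key=cv2.contourArea);print(cv2.minAreaRect(c),cv2.contourArea(c))
b=np.array([546.4,272.3,126.9]);top=np.array([528.6,277.7,156.9]);near=np.array([465,295.5,109.5])
for yaw in(-.27,-.30):
  X=np.array([np.cos(yaw)*-np.cos(.6),-np.sin(yaw)*np.cos(.6),-np.sin(.6)]) # towards robot along head
  Y=np.array([-np.sin(yaw),np.cos(yaw),0]);Z=np.cross(Y,-X);Z*=np.sign(Z[2]);
  ctr=(b+top+near)/3;print("frame",X.round(3),Y.round(3),Z.round(3))
  for n,p in(("b",b),("top",top),("near",near)):print(n,((p-top)@X).round(1),((p-ctr)@Y).round(1),((p-top)@Z).round(1))
  M=cv2.moments(c);ce=(M["m10"]/M["m00"],M["m01"]/M["m00"])
  for px in(ce,(413.3,237.9),(409.3,245.2)):
    o,d=ray(sc,px);t=((ctr-o)@Y)/(d@Y);p=o+d*t;print(px,"inward",((p-top)@X).round(1),"height",((p-top)@Z).round(1), "if plane +3mm:",((o+d*(((ctr+3*Y-o)@Y)/(d@Y))-top)@X).round(1))
```

```text
[[150 152 152 137 142 169 161 170 163 165 166 165 166 167 167 166 166 165
  166 174 167 167 167 167]
 [147 148 152 152 111 135 163 170 168 162 166 167 165 165 165 167 166 166
  166 167 167 167 167 165]
 [145 145 146 148 125 125 125 152 169 146 168 164 166 167 166 166 165 165
  167 167 166 167 166 154]
 [140 142 143 145 148 149 128 121 129 133 173 167 169 166 164 166 166 166
  165 165 167 166 152 136]
 [137 139 142 143 133 132 150 118  62 117 155 170 175 169 162 164 165 165
  164 166 167 165 137 139]
 [136 137 142 129  92  79 126  62  13  45 101 134 167 171 164 169 166 168
  164 166 167 160 142 120]
 [134 122 121  94  62  54  39  12  14   5  20  68 118 155 166 177 168 175
  163 164 152 149 128 100]
 [134  91  66  64  48  42  18  20  17   4   5   9  41 103 135 165 172 175
  170 163 131 138 107  97]
 [ 98  62  57  47  41  28  15  20  12  11   8  13   8  25  66 120 156 167
  175 154 131 120 106 136]
 [ 67  51  39  42  40   9  21  17   7  13  11  16  12   9  10  48 105 136
  160 130 128 110 144 168]
 [ 74  60  45  44  11  17  19  13   5  12  13  18  10   9  13  17  27  69
  115 134 131 13
[... 1186 characters left out ...]
8.200000762939453), 36.869895935058594) 95.5
frame [-0.795  0.22  -0.565] [0.267 0.964 0.   ] [-0.544  0.151  0.825]
b 1.6 -0.4 -35.3
top 0.0 0.1 0.0
near 81.3 0.3 -1.8
(410.24083769633506, 241.022687609075) inward 42.8 height -65.4 if plane +3mm: 22.0
(413.3, 237.9) inward 56.9 height -60.2 if plane +3mm: 35.7
(409.3, 245.2) inward 66.4 height -84.8 if plane +3mm: 45.1
frame [-0.788  0.244 -0.565] [0.296 0.955 0.   ] [-0.539  0.167  0.825]
b 1.6 0.7 -35.3
top 0.0 0.6 0.0
near 81.3 -1.2 -1.8
(410.24083769633506, 241.022687609075) inward 46.1 height -66.7 if plane +3mm: 27.6
(413.3, 237.9) inward 57.4 height -60.4 if plane +3mm: 38.7
(409.3, 245.2) inward 68.1 height -85.5 if plane +3mm: 49.2
```

Finding which head end is the nose from here is ill-conditioned, since the scene ray lies almost in the symmetry plane. I'll grip at the middle of the head's length, which works either way, and locate the handle after extraction.

Run:
```python
from h import *
s=arm.read_state();R0=R.from_quat(s["ee_rot"]).as_matrix();p0=np.array([628.5,11.8,300])
yaw=-.29
X=np.array([-np.cos(yaw)*np.cos(.6),-np.sin(yaw)*np.cos(.6),-np.sin(.6)]);Y=np.array([-np.sin(yaw),np.cos(yaw),0]);Z=np.cross(Y,-X);Z*=np.sign(Z[2])
pts=dict(b=[546.4,272.3,126.9],top=[528.6,277.7,156.9],near=[465,295.5,109.5])
top=(np.array(pts["top"])+np.array(pts["near"])-81*X)/2
G=top+40*X-21*Z
Rt=np.column_stack([-X,-Y,-Z]);print("det",np.linalg.det(Rt),"G",G,"Z",Z)
T=G-19*Z*1.0;pre=T+85*Z
rv=R.from_matrix(R0.T@Rt).as_rotvec(degrees=True)/8
print("T",T,"pre",pre,"dr",rv.round(2))
hi=pre.copy();hi[2]=300;print("hi slide",(R0.T@(hi-p0)).round(1),"pre slide",(R0.T@(pre-p0)).round(1))
for n in("top",):
  c=cam(n);print("G in top",proj(c,G),"scene",proj(cam("scene"),G),"w1",proj(wc("w1")[0],G))
```

```text
det 1.0 G [508.55780543 283.09132052 116.15027332] Z [-0.54106519  0.16146077  0.82533561]
T [518.83804408 280.02356586 100.46889664] pre [472.84750276 293.74773145 170.62242391] dr [ 0.27  4.31 -0.85]
hi slide [-2.557e+02 -1.958e+02  2.000e-01] pre slide [-255.5 -195.9  129.6]
G in top [134.56726788 258.07827395] scene [419.53321558 226.17980701] w1 [289.44726909 169.5045239 ]
```

{"name": "step_arm", "arguments": {
  "motion": [
    {"slide": [-40, -30, 0], "dr": [0, 0, 0], "jaw": 85},
    {"slide": [-80, -60, 0], "dr": [0, 0, 0], "jaw": 85},
    {"slide": [-130, -100, 0], "dr": [0.07, 1.1, -0.2], "jaw": 85},
    {"slide": [-180, -140, 0], "dr": [0.14, 2.2, -0.4], "jaw": 85},
    {"slide": [-225, -175, 0], "dr": [0.2, 3.3, -0.65], "jaw": 85},
    {"slide": [-256, -196, 30], "dr": [0.27, 4.31, -0.85], "jaw": 85},
    {"slide": [-256, -196, 80], "dr": [0.27, 4.31, -0.85], "jaw": 85},
    {"slide": [-256, -196, 110], "dr": [0.27, 4.31, -0.85], "jaw": 85}
  ]
}}

```text
clock: 13.85
position: [470.8, 293.5, 186.3]
ee_rot: [0.945, -0.136, 0.293, 0.044]
contact_force: [0.9, -0.7, 1.1]
gripper_width: 85.0
grasp_force: 0.0
```

```bash
python3 snap.py w8
python3 - <<'E'
from h import *
w8,s=wc("w8");a=cv2.imread("pics/w8.png");g=cv2.cvtColor(a,cv2.COLOR_BGR2HSV)
m=cv2.inRange(g,(0,0,150),(180,40,255));n,l,st,ce=cv2.connectedComponentsWithStats(m)
for i in range(1,n):
    if st[i][4]>300:print(st[i],ce[i].round(1))
Rm=R.from_quat(s["ee_rot"]).as_matrix();G=np.array([508.6,283.1,116.2]);print("G px",proj(w8,G),"G in tool",(Rm.T@(G-s["position"])).round(1),Rm.round(3))
E
```

```text
13.85 [470.8 293.5 186.3] [ 0.9455 -0.136   0.2926  0.0444] [ 1.062  0.168 -0.782  0.966 -0.736 -0.553] 0.6893349723414824
[ 314   49   72   64 1436] [349.4  81.4]
[ 457  154   44   39 1271] [478.5 172.6]
[ 251  164   60  103 5073] [281. 210.]
G px [279.49682059 216.83186657] G in tool [-7.3 -1.  79.9] [[ 0.792 -0.283  0.541]
 [-0.231 -0.959 -0.164]
 [ 0.565  0.004 -0.825]]
```

```bash
python3 snap.py w9
python3 - <<'E'
from h import *
w9,s=wc("w9");a=cv2.imread("pics/w9.png");g=cv2.cvtColor(a,cv2.COLOR_BGR2HSV)
m=cv2.inRange(g,(0,0,150),(180,40,255));n,l,st,ce=cv2.connectedComponentsWithStats(m)
i=l[215,281];print(st[i]);mm=(l==i)
for v in range(160,275,8):
    x=np.nonzero(mm[v])[0]
    if len(x):print(v,x[0],x[-1],(x[0]+x[-1])/2,len(x),a[v,281])
Rm=R.from_quat(s["ee_rot"]).as_matrix();G=np.array([508.6,283.1,116.2]);p=np.array(s["position"]);gt=Rm.T@(G-p);print(gt)
Zt=Rm.T@np.array([-.541,.1615,.8253]);Xt=Rm.T@np.array([-.791,.236,-.565]);print("Z in tool",Zt.round(3),"X",Xt.round(3))
f=lambda q:proj(w9,p+Rm@q).round(1)
print("pred top face near/far ends, sides",f(gt+21*Zt+40*Xt),f(gt+21*Zt-40*Xt),f(gt+21*Zt+[0,23,0]),f(gt+21*Zt-[0,23,0]),"far bottom",f(gt-21*Zt-40*Xt))
E
```

```text
13.9 [470.4 291.5 183. ] [ 0.9458 -0.136   0.2913  0.047 ] [ 1.06   0.171 -0.786  0.967 -0.734 -0.555] 0.14624550807464723
[ 247  162   61  106 5213]
168 252 303 277.5 52 [186 188 190]
176 247 307 277.0 61 [205 209 214]
184 248 307 277.5 60 [197 201 206]
192 248 307 277.5 60 [196 200 205]
200 249 307 278.0 59 [196 200 205]
208 249 306 277.5 58 [196 201 204]
216 250 306 278.0 57 [195 199 203]
224 250 306 278.0 57 [195 199 203]
232 250 306 278.0 57 [196 199 203]
240 250 306 278.0 57 [204 208 212]
248 251 306 278.5 25 [56 61 67]
256 251 305 278.0 24 [56 61 68]
264 253 304 278.5 51 [175 179 183]
[-5.41181829 -3.51795887 77.17342243]
Z in tool [-0.001  0.007 -1.   ] X [-1.    -0.007  0.001]
pred top face near/far ends, sides [276.2 270.6] [276.6 172.6] [306.2 224.1] [246.6 224. ] far bottom [276.8 164.3]
```

{"name": "step_arm", "arguments": {
  "motion": [
    {"slide": [-2, -2, 10], "dr": [0, 0, 0], "jaw": 85},
    {"slide": [-2, -2, 20], "dr": [0, 0, 0], "jaw": 85},
    {"slide": [-2, -2, 30], "dr": [0, 0, 0], "jaw": 85},
    {"slide": [-2, -2, 40], "dr": [0, 0, 0], "jaw": 85},
    {"slide": [-2, -2, 40], "dr": [0, 0, 0], "jaw": 85},
    {"slide": [-2, -2, 40], "dr": [0, 0, 0], "jaw": 85},
    {"slide": [-2, -2, 40], "dr": [0, 0, 0], "jaw": 85},
    {"slide": [-2, -2, 40], "dr": [0, 0, 0], "jaw": 85}
  ]
}}

```text
clock: 14.95
position: [493.7, 290.3, 156.0]
ee_rot: [0.945, -0.138, 0.294, 0.042]
contact_force: [-0.0, 0.7, 0.7]
gripper_width: 85.3
grasp_force: 0.0
```

```bash
python3 snap.py w10
python3 - <<'E'
from h import *
w9,s=wc("w10");a=cv2.imread("pics/w10.png");g=cv2.cvtColor(a,cv2.COLOR_BGR2HSV)
m=cv2.inRange(g,(0,0,150),(180,40,255));n,l,st,ce=cv2.connectedComponentsWithStats(m)
Rm=R.from_quat(s["ee_rot"]).as_matrix();G=np.array([508.6,283.1,116.2]);p=np.array(s["position"]);gt=Rm.T@(G-p);print(gt,Rm.round(3))
f=lambda q:proj(w9,p+Rm@q).round(1)
c=f(gt+[0,0,-21]).astype(int);i=l[c[1],c[0]];print(c,st[i])
mm=l==i
for v in range(st[i][1],st[i][1]+st[i][3],12):
    x=np.nonzero(mm[v])[0];print(v,x[0],x[-1],(x[0]+x[-1])/2,len(x))
print("pred near/far",f(gt+[-40,0,-21]),f(gt+[40,0,-21]),"sides",f(gt+[0,23,-21]),f(gt+[0,-23,-21]),"far bot",f(gt+[40,0,21]),"y=0:",f(np.array([gt[0],0,gt[2]-21])))
E
```

```text
14.95 [493.7 290.3 156. ] [ 0.9449 -0.1382  0.2939  0.0422] [ 0.972  0.223 -0.816  1.11  -0.647 -0.645] 0.003541776150952719
[-9.12796481  2.71419722 42.03962838] [[ 0.789 -0.286  0.544]
 [-0.236 -0.958 -0.161]
 [ 0.567 -0.001 -0.824]]
[285 246] [ 250  174   72  122 7036]
174 259 309 284.0 51
186 253 318 285.5 66
198 252 321 286.5 70
210 252 320 286.0 69
222 253 320 286.5 68
234 253 320 286.5 68
246 254 320 287.0 67
258 255 319 287.0 65
270 255 319 287.0 29
282 256 319 287.5 28
294 259 315 287.0 38
pred near/far [284.7 299.3] [285.3 188.1] sides [319.5 246.9] [250.4 246.8] far bot [284.4 175.9] y=0: [280.9 246.8]
```

{"name": "step_arm", "arguments": {
  "motion": [
    {"slide": [-7.5, 4, 0], "dr": [0, 0, 0], "jaw": 85},
    {"slide": [-7.5, 4, 15], "dr": [0, 0, 0], "jaw": 85},
    {"slide": [-7.5, 4, 30], "dr": [0, 0, 0], "jaw": 85},
    {"slide": [-7.5, 4, 45], "dr": [0, 0, 0], "jaw": 85},
    {"slide": [-7.5, 4, 58], "dr": [0, 0, 0], "jaw": 85},
    {"slide": [-7.5, 4, 58], "dr": [0, 0, 0], "jaw": 85},
    {"slide": [-7.5, 4, 58], "dr": [0, 0, 0], "jaw": 60},
    {"slide": [-7.5, 4, 58], "dr": [0, 0, 0], "jaw": 60}
  ]
}}

```text
clock: 16.0
position: [518.0, 279.0, 104.1]
ee_rot: [0.945, -0.138, 0.294, 0.042]
contact_force: [0.4, -0.7, 0.7]
gripper_width: 60.2
grasp_force: 0.0
```

{"name": "step_arm", "arguments": {
  "motion": [
    {"slide": [0, 0, 0], "dr": [0, 0, 0], "jaw": 35},
    {"slide": [0, 0, 0], "dr": [0, 0, 0], "jaw": 35},
    {"slide": [0, 0, 0], "dr": [0, 0, 0], "jaw": 35},
    {"slide": [0, 0, 0], "dr": [0, 0, 0], "jaw": 35},
    {"slide": [0, 0, 0], "dr": [0, 0, 0], "jaw": 35},
    {"slide": [0, 0, 0], "dr": [0, 0, 0], "jaw": 35},
    {"slide": [0, 0, -3], "dr": [0, 0, 0], "jaw": 35},
    {"slide": [0, 0, -6], "dr": [0, 0, 0], "jaw": 35}
  ]
}}

```text
clock: 17.0
position: [514.7, 278.8, 108.1]
ee_rot: [0.945, -0.139, 0.293, 0.043]
contact_force: [2.0, -0.3, -1.7]
gripper_width: 44.6
grasp_force: 61.3
```

{"name": "step_arm", "arguments": {
  "motion": [
    {"slide": [0, 0, -10], "dr": [0, 0, 0], "jaw": 35},
    {"slide": [0, 0, -20], "dr": [0, 0, 0], "jaw": 35},
    {"slide": [0, 0, -30], "dr": [0, 0, 0], "jaw": 35},
    {"slide": [0, 0, -42], "dr": [0, 0, 0], "jaw": 35},
    {"slide": [0, 0, -54], "dr": [0, 0, 0], "jaw": 35},
    {"slide": [0, 0, -66], "dr": [0, 0, 0], "jaw": 35},
    {"slide": [0, 0, -78], "dr": [0, 0, 0], "jaw": 35},
    {"slide": [0, 0, -85], "dr": [0, 0, 0], "jaw": 35}
  ]
}}

```text
clock: 18.0
position: [468.2, 293.2, 178.4]
ee_rot: [0.945, -0.138, 0.293, 0.043]
contact_force: [0.8, 0.4, -1.7]
gripper_width: 44.5
grasp_force: 61.6
```

Run:
```python
from h import *
s=arm.read_state();R0=R.from_quat(s["ee_rot"]).as_matrix();print(s["position"],s["joints"].round(3))
yaw=-.29;Rt=np.column_stack([[np.cos(yaw),np.sin(yaw),0],[np.sin(yaw),-np.cos(yaw),0],[0,0,-1]])
print("dr",(R.from_matrix(R0.T@Rt).as_rotvec(degrees=True)/8).round(3))
for d in([0,0,130],[20,-20,140],[80,60,140]):print(d,(R0.T@np.array(d)).round(1))
```

```text
[468.15106025 293.15751336 178.40344437] [ 1.058  0.173 -0.802  0.994 -0.719 -0.591]
dr [-3.00e-03 -4.31e+00 -3.00e-03]
[0, 0, 130] [ 7.360e+01 -1.000e-01 -1.072e+02]
[20, -20, 140] [  99.8   13.4 -101.3]
[80, 60, 140] [128.3 -80.5 -81.7]
```

{"name": "step_arm", "arguments": {
  "motion": [
    {"slide": [24.5, 0, -36], "dr": [0, 0, 0], "jaw": 35},
    {"slide": [49, 0, -72], "dr": [0, 0, 0], "jaw": 35},
    {"slide": [74, 0, -107], "dr": [0, -0.7, 0], "jaw": 35},
    {"slide": [80, 0, -115], "dr": [0, -1.6, 0], "jaw": 35},
    {"slide": [80, 0, -115], "dr": [0, -2.6, 0], "jaw": 35},
    {"slide": [80, 0, -115], "dr": [0, -3.5, 0], "jaw": 35},
    {"slide": [80, 0, -115], "dr": [0, -4.31, 0], "jaw": 35},
    {"slide": [80, 0, -115], "dr": [0, -4.31, 0], "jaw": 35}
  ]
}}

```text
clock: 19.0
position: [470.6, 292.6, 317.7]
ee_rot: [0.989, -0.146, -0.0, 0.0]
contact_force: [0.9, -0.7, -2.0]
gripper_width: 44.4
grasp_force: 61.8
```

```bash
python3 snap.py w11
python3 - <<'E'
from hold import *
S=optics.get_image("scene");T=optics.get_image("top");cv2.imwrite("pics/s11.png",S);cv2.imwrite("pics/t11.png",T)
s=json.load(open("pics/w11.json"));P=np.array(s["position"]);Rm=R.from_quat(s["ee_rot"]).as_matrix();sc=cam("scene")
print(Rm.round(3))
for xo in(-10,0,10):
  a=proj(sc,P+Rm@[xo,0,13]);b=proj(sc,P+Rm@[xo,0,90]);print(xo,a.round(1),b.round(1),"slope",((a-b)[0]/(a-b)[1]).round(3))
a=proj(sc,P+Rm@[0,0,30]);b=proj(sc,P+Rm@[0,0,85]);u=int((a+b)[0]/2)
c=centre(S,int(a[1]),int(b[1]),u-18,u+18);print(c.round(1))
k=np.polyfit(c[:,1],c[:,0],1);print(k,"u off from xo=0:",np.polyval(k,b[1])-b[0])
E
```

```text
19.0 [470.6 292.6 317.7] [ 9.893e-01 -1.462e-01 -2.000e-04  0.000e+00] [ 0.849  0.206  0.028 -0.    -1.393  0.429] 0.06353601123483348
[[ 0.957 -0.289 -0.   ]
 [-0.289 -0.957  0.   ]
 [-0.     0.    -1.   ]]
-10 [456.6 158.6] [445.1 182.8] slope -0.476
0 [454.  161.4] [442.6 185.5] slope -0.473
10 [451.2 164.2] [440.  188.2] slope -0.469
[[452.5 166.   24. ]
 [453.3 167.   21. ]
 [452.5 168.   19. ]
 [450.4 169.   18. ]
 [449.  170.   17. ]
 [449.1 171.   16. ]
 [448.9 172.   17. ]
 [449.4 173.   16. ]
 [450.1 174.   17. ]
 [449.5 175.   16. ]
 [449.1 176.   17. ]
 [448.5 177.   16. ]
 [448.1 178.   17. ]
 [447.5 179.   16. ]
 [447.2 180.   16. ]
 [446.6 181.   16. ]
 [446.2 182.   16. ]
 [446.  183.   16. ]]
[-3.64916930e-01  5.12784986e+02] u off from xo=0: 2.3781759640106657
```

Run:
```python
from h import *
def rings(img,cx,cy,r,lo=110):
    h=cv2.cvtColor(img,cv2.COLOR_BGR2HSV);m=cv2.inRange(h,(0,0,lo),(180,50,255));k=np.zeros_like(m);k[cy-r:cy+r,cx-r:cx+r]=255;m&=k
    cs,hi=cv2.findContours(m,cv2.RETR_CCOMP,cv2.CHAIN_APPROX_NONE);o=[]
    for c,q in zip(cs,hi[0]):
        if len(c)>14 and q[3]>=0:o.append(cv2.fitEllipse(c))
    return o
t,sc=cam("top"),cam("scene")
S=cv2.imread("pics/s11.png");T=cv2.imread("pics/t11.png");S0=cv2.imread("pics/scene0.png");T0=cv2.imread("pics/top0.png")
W=np.array([551.5,-294.5,135]);N=np.array([626.8,12,135])
for nm,c,I,I0 in(("scene",sc,S,S0),("top",t,T,T0)):
  for lab,im,p in(("wide",I,W),("narrow",I0,N)):
    q=proj(c,p).astype(int)
    for e in rings(im,q[0],q[1],14): print(nm,lab,np.round(e[0],2),np.round(e[1],1),onz(c,e[0],135).round(1))
w5,_=wc("w5");a=cv2.imread("pics/w5.png");g=cv2.cvtColor(a,cv2.COLOR_BGR2GRAY).astype(int)
# outer/inner edges of bright ring along rows above the frame
for v in(168,172,176,180,184,188,192,196):print(v,[u for u in range(250,312) if abs(g[v,u+1]-g[v,u-1])>35],)
for u in(270,280,290):print("col",u,[v for v in range(155,200) if abs(g[v+1,u]-g[v-1,u])>35])
# purple
h=cv2.cvtColor(S0,cv2.COLOR_BGR2HSV);m=cv2.inRange(h,(130,60,30),(165,255,255));y,x=np.nonzero(m);i=y.argmax();j=y.argmin()
print("purple foot",onz(sc,(x[i],y[i]),0),"top@89",onz(sc,(x[j],y[j]),154))
```

```text
scene wide [192.18 148.32] [11.8 16. ] [ 552.8 -293.5  135. ]
scene narrow [289.15 216.42] [10.1 11.9] [629.3  12.7 135. ]
top wide [404.55 240.95] [17.2 18.2] [ 550.5 -294.1  135. ]
top narrow [260.99 203.58] [11.9 12.2] [627.3  12.1 135. ]
168 [265, 266, 267, 293, 294, 295]
172 [261, 262, 274, 275, 297, 298, 299]
176 [258, 259, 260, 267, 268, 269, 291, 292, 300, 301, 302, 311]
180 [256, 257, 258, 264, 265, 266, 294, 295, 302, 303, 310, 311]
184 [250, 251, 256, 257, 263, 264, 295, 296, 303, 304, 308, 309]
188 [250, 251, 252, 253, 254, 255, 256, 263, 264, 296, 297, 303, 304, 306, 307]
192 [254, 255, 257, 264, 265, 295, 296, 302]
196 [257, 259, 266, 267, 268, 292, 293, 294]
col 270 [164, 166, 173, 174, 175, 192, 193]
col 280 [163, 164, 171, 172, 192]
col 290 [165, 166, 174, 175, 192, 193]
purple foot [ 903.99904568 -222.09528872    0.        ] top@89 [ 398.93541257 -332.41020503  154.        ]
```

Run:
```python
from h import *
w3,_=wc("w3");a=cv2.imread("pics/w3.png");h=cv2.cvtColor(a,cv2.COLOR_BGR2HSV);m=cv2.inRange(h,(130,60,30),(165,255,255));y,x=np.nonzero(m);print(x.min(),x.max(),y.min(),y.max())
i=y.argmin();print("foot",onz(w3,(x[i],y[i]),0))
t=cam("top");T=cv2.imread("pics/t11.png");h=cv2.cvtColor(T,cv2.COLOR_BGR2HSV);m=cv2.inRange(h,(130,60,30),(165,255,255));m[:280]=0;m[330:]=0;m[:,:385]=0;m[:,440:]=0
y,x=np.nonzero(m);print("top bbox",x.min(),x.max(),y.min(),y.max())
for px in((x.min(),y.mean()),(x.max(),y.max()),(x.max(),y.min())):print(onz(t,px,100).round(),onz(t,px,150).round())
```

```text
3 374 245 364
foot [ 421.9363032  -308.07555355    0.        ]
top bbox 396 430 293 316
[ 416. -283.  100.] [ 421. -270.  150.]
[ 391. -356.  100.] [ 396. -339.  150.]
[ 440. -357.  100.] [ 443. -340.  150.]
```

{"name": "step_arm", "arguments": {
  "motion": [
    {"slide": [12, 25, 0], "dr": [0, 0, 0], "jaw": 35},
    {"slide": [30, 65, 0], "dr": [0, 0, 0.5], "jaw": 35},
    {"slide": [50, 108, 0], "dr": [0, 0, 1.2], "jaw": 35},
    {"slide": [70, 152, 0], "dr": [0, 0, 2], "jaw": 35},
    {"slide": [91, 196, 0], "dr": [0, 0, 3], "jaw": 35},
    {"slide": [111, 240, 0], "dr": [0, 0, 4], "jaw": 35},
    {"slide": [130, 280, 0], "dr": [0, 0, 5], "jaw": 35},
    {"slide": [146, 315, 0], "dr": [0, 0, 5.8], "jaw": 35}
  ]
}}

```text
clock: 20.15
position: [518.2, -51.7, 318.5]
ee_rot: [0.852, -0.524, 0.001, -0.0]
contact_force: [1.0, 1.0, -3.0]
gripper_width: 44.6
grasp_force: 62.0
```

Run:
```python
from h import *
s=arm.read_state();Rm=R.from_quat(s["ee_rot"]).as_matrix();print(s["position"],Rm.round(3))
c=np.array([470.6,292.6,317.7])+np.array([[.957,-.289],[-.289,-.957],[0,0]])@[146,315];print("cmd",c)
f=np.radians(-63.2);Rt=np.array([[np.cos(f),np.sin(f),0],[np.sin(f),-np.cos(f),0],[0,0,-1]])
print("slide",Rt.T@(np.array([555,-303.3,317.7])-c))
```

```text
[518.16038044 -51.6505787  318.49767838] [[ 0.451 -0.892  0.001]
 [-0.892 -0.451 -0.   ]
 [ 0.001 -0.001 -1.   ]]
cmd [519.287 -51.049 317.7  ]
slide [241.2578549   81.85739318   0.        ]
```

{"name": "step_arm", "arguments": {
  "motion": [
    {"slide": [40, 14, 0], "dr": [0, 0, 0], "jaw": 35},
    {"slide": [85, 29, 0], "dr": [0, 0, 0], "jaw": 35},
    {"slide": [130, 44, 0], "dr": [0, 0, 0], "jaw": 35},
    {"slide": [175, 59, 0], "dr": [0, 0, 0], "jaw": 35},
    {"slide": [215, 73, 0], "dr": [0, 0, 0], "jaw": 35},
    {"slide": [241, 82, 15], "dr": [0, 0, 0], "jaw": 35},
    {"slide": [241, 82, 40], "dr": [0, 0, 0], "jaw": 35},
    {"slide": [241, 82, 40], "dr": [0, 0, 0], "jaw": 35}
  ]
}}

```text
clock: 21.15
position: [553.8, -301.4, 275.8]
ee_rot: [0.853, -0.522, -0.003, 0.0]
contact_force: [-0.1, 0.4, -1.7]
gripper_width: 45.2
grasp_force: 61.8
```

```bash
python3 snap.py w12
cat > meas.py <<'E'
from hold import *
P=[]
for i in range(3):
    S=optics.get_image("scene");st=arm.read_state();P.append(st["position"])
P=np.mean(P,0);Rm=R.from_quat(st["ee_rot"]).as_matrix();sc=cam("scene");cv2.imwrite("pics/s12.png",S);print(P,Rm.round(3))
xo=-10.
a=proj(sc,P+Rm@[xo,0,45]);b=proj(sc,P+Rm@[xo,0,88]);u=int((a+b)[0]/2)
c=centre(S,int(a[1]),int(b[1])+1,u-14,u+14);print(c.round(1).tolist())
k=np.polyfit(c[:,1],c[:,0],1);e=proj(sc,P+Rm@[xo+10,0,66])-proj(sc,P+Rm@[xo,0,66])
print("pred a,b",a.round(1),b.round(1),"slope obs",k[0].round(3),"vert",((a-b)[0]/(a-b)[1]).round(3),"off px",(np.polyval(k,a[1])-a[0]).round(2),(np.polyval(k,b[1])-b[0]).round(2),"10mm",e)
g=cv2.cvtColor(S,cv2.COLOR_BGR2GRAY);v0=int(b[1])
print("tip column",g[v0-2:v0+16,int(round(np.polyval(k,b[1]+4)))])
E
python3 meas.py
```

```text
21.15 [ 553.8 -301.4  275.8] [ 8.526e-01 -5.225e-01 -2.700e-03  4.000e-04] [-2.430e-01  3.620e-01  1.420e-01 -1.000e-03 -1.356e+00  7.140e-01] 0.06259188560095731
[ 555.75525661 -302.09712375  279.82373068] [[ 0.455 -0.891  0.003]
 [-0.891 -0.455 -0.001]
 [ 0.002 -0.003 -1.   ]]
[[185.4, 118.0, 14.0], [185.7, 119.0, 13.0], [185.8, 120.0, 13.0], [186.1, 121.0, 13.0], [186.2, 122.0, 13.0], [186.4, 123.0, 14.0], [186.7, 124.0, 13.0], [186.8, 125.0, 13.0], [187.0, 126.0, 13.0], [187.3, 127.0, 13.0], [187.5, 128.0, 12.0], [187.7, 129.0, 13.0], [187.9, 130.0, 13.0], [188.2, 131.0, 13.0]]
pred a,b [186.4 118.7] [189.1 131.8] slope obs 0.208 vert 0.208 off px -0.81 -0.8 10mm [-4.23588535  0.00824311]
tip column [ 14  12  12  15  13  18  15  13   9  23 106 158 145 135 126  88  62  61]
```

The handle is exactly vertical (slope 0.208 against 0.208), and its axis passes 0.4 px from the wide-ring centre. Correcting by about 1 mm and descending.

{"name": "step_arm", "arguments": {
  "motion": [
    {"slide": [-0.9, 0.5, 8], "dr": [0, 0, 0], "jaw": 35},
    {"slide": [-0.9, 0.5, 16], "dr": [0, 0, 0], "jaw": 35},
    {"slide": [-0.9, 0.5, 24], "dr": [0, 0, 0], "jaw": 35},
    {"slide": [-0.9, 0.5, 30], "dr": [0, 0, 0], "jaw": 35},
    {"slide": [-0.9, 0.5, 30], "dr": [0, 0, 0], "jaw": 35},
    {"slide": [-0.9, 0.5, 30], "dr": [0, 0, 0], "jaw": 35},
    {"slide": [-0.9, 0.5, 30], "dr": [0, 0, 0], "jaw": 35},
    {"slide": [-0.9, 0.5, 30], "dr": [0, 0, 0], "jaw": 35}
  ]
}}

```text
clock: 22.35
position: [554.6, -302.1, 248.7]
ee_rot: [0.852, -0.523, 0.001, -0.001]
contact_force: [0.2, 0.5, -1.3]
gripper_width: 44.8
grasp_force: 61.9
```

```bash
python3 meas.py
python3 - <<'E'
import cv2
S=cv2.imread("pics/s12.png");cv2.imwrite("pics/v7.png",cv2.resize(S[95:175,145:235],None,fx=6,fy=6,interpolation=cv2.INTER_CUBIC))
E
```

```text
[ 554.59215791 -302.0740608   248.597613  ] [[ 0.453 -0.891  0.001]
 [-0.891 -0.453  0.   ]
 [ 0.    -0.001 -1.   ]]
[[187.7, 127.0, 13.0], [187.9, 128.0, 13.0], [188.2, 129.0, 13.0], [188.4, 130.0, 13.0], [188.6, 131.0, 13.0], [188.8, 132.0, 13.0], [189.0, 133.0, 13.0], [189.3, 134.0, 13.0], [189.5, 135.0, 12.0], [189.6, 136.0, 13.0], [189.9, 137.0, 13.0], [190.0, 138.0, 13.0], [190.3, 139.0, 13.0], [190.5, 140.0, 12.0]]
pred a,b [188.7 128. ] [191.4 140.5] slope obs 0.213 vert 0.21 off px -0.78 -0.75 10mm [-4.13586462  0.01081198]
tip column [ 13  15  14  15  14   8  16  12   7  46 118 160 154 149 143 143 133 133]
```

View pics/v7.png

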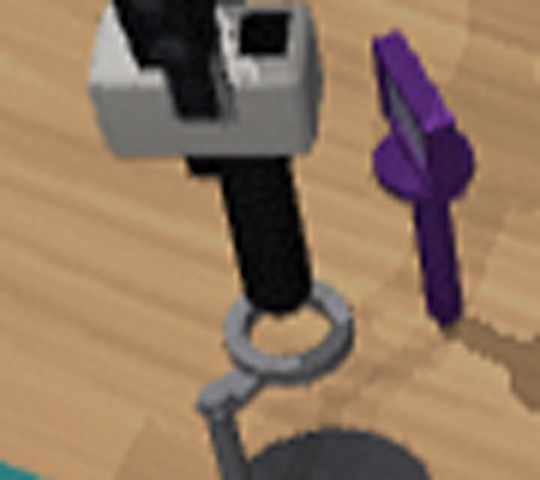

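The image shows the handle upright just above the wide ring: axis at column 192.3, ring at 192.2, and the depth coordinates agree. Inserting.

{"name": "step_arm", "arguments": {
  "motion": [
    {"slide": [0, 0, 4], "dr": [0, 0, 0], "jaw": 35},
    {"slide": [0, 0, 8], "dr": [0, 0, 0], "jaw": 35},
    {"slide": [0, 0, 12], "dr": [0, 0, 0], "jaw": 35},
    {"slide": [0, 0, 16], "dr": [0, 0, 0], "jaw": 35},
    {"slide": [0, 0, 20], "dr": [0, 0, 0], "jaw": 35},
    {"slide": [0, 0, 24], "dr": [0, 0, 0], "jaw": 35},
    {"slide": [0, 0, 28], "dr": [0, 0, 0], "jaw": 35},
    {"slide": [0, 0, 30], "dr": [0, 0, 0], "jaw": 35}
  ]
}}

```text
clock: 23.5
position: [554.5, -302.0, 218.1]
ee_rot: [0.852, -0.523, 0.0, -0.0]
contact_force: [-0.8, -1.4, -1.8]
gripper_width: 44.6
grasp_force: 61.9
```

{"name": "step_arm", "arguments": {
  "motion": [
    {"slide": [0, 0, 11], "dr": [0, 0, 0], "jaw": 35},
    {"slide": [0, 0, 22], "dr": [0, 0, 0], "jaw": 35},
    {"slide": [0, 0, 33], "dr": [0, 0, 0], "jaw": 35},
    {"slide": [0, 0, 44], "dr": [0, 0, 0], "jaw": 35},
    {"slide": [0, 0, 54], "dr": [0, 0, 0], "jaw": 35},
    {"slide": [0, 0, 62], "dr": [0, 0, 0], "jaw": 35},
    {"slide": [0, 0, 68], "dr": [0, 0, 0], "jaw": 35},
    {"slide": [0, 0, 71], "dr": [0, 0, 0], "jaw": 35}
  ]
}}

```text
clock: 24.5
position: [554.6, -302.0, 147.1]
ee_rot: [0.852, -0.523, 0.0, -0.0]
contact_force: [-0.6, 0.4, -2.7]
gripper_width: 44.7
grasp_force: 61.9
```

{"name": "step_arm", "arguments": {
  "motion": [
    {"slide": [0, 0, 1], "dr": [0, 0, 0], "jaw": 35},
    {"slide": [0, 0, 2], "dr": [0, 0, 0], "jaw": 35},
    {"slide": [0, 0, 3], "dr": [0, 0, 0], "jaw": 35},
    {"slide": [0, 0, 3.5], "dr": [0, 0, 0], "jaw": 35},
    {"slide": [0, 0, 3.5], "dr": [0, 0, 0], "jaw": 35},
    {"slide": [0, 0, 3.5], "dr": [0, 0, 0], "jaw": 35},
    {"slide": [0, 0, 3.5], "dr": [0, 0, 0], "jaw": 35},
    {"slide": [0, 0, 3.5], "dr": [0, 0, 0], "jaw": 35}
  ]
}}

```text
clock: 25.5
position: [554.7, -302.0, 144.0]
ee_rot: [0.852, -0.523, 0.0, -0.0]
contact_force: [-0.5, 0.3, -2.6]
gripper_width: 44.6
grasp_force: 61.9
```

{"name": "step_arm", "arguments": {
  "motion": [
    {"slide": [0, 0, 0.5], "dr": [0, 0, 0], "jaw": 35},
    {"slide": [0, 0, 1], "dr": [0, 0, 0], "jaw": 35},
    {"slide": [0, 0, 1.5], "dr": [0, 0, 0], "jaw": 35},
    {"slide": [0, 0, 2], "dr": [0, 0, 0], "jaw": 35},
    {"slide": [0, 0, 2], "dr": [0, 0, 0], "jaw": 35},
    {"slide": [0, 0, 2], "dr": [0, 0, 0], "jaw": 35},
    {"slide": [0, 0, 2], "dr": [0, 0, 0], "jaw": 35},
    {"slide": [0, 0, 2], "dr": [0, 0, 0], "jaw": 35}
  ]
}}

```text
clock: 26.5
position: [554.7, -302.0, 142.0]
ee_rot: [0.852, -0.523, 0.0, -0.0]
contact_force: [0.2, 0.1, -2.7]
gripper_width: 44.6
grasp_force: 61.9
```

{"name": "step_arm", "arguments": {
  "motion": [
    {"slide": [0, 0, 0.5], "dr": [0, 0, 0], "jaw": 35},
    {"slide": [0, 0, 1], "dr": [0, 0, 0], "jaw": 35},
    {"slide": [0, 0, 1.5], "dr": [0, 0, 0], "jaw": 35},
    {"slide": [0, 0, 2], "dr": [0, 0, 0], "jaw": 35},
    {"slide": [0, 0, 2], "dr": [0, 0, 0], "jaw": 35},
    {"slide": [0, 0, 2], "dr": [0, 0, 0], "jaw": 35},
    {"slide": [0, 0, 2], "dr": [0, 0, 0], "jaw": 35},
    {"slide": [0, 0, 2], "dr": [0, 0, 0], "jaw": 35}
  ]
}}

```text
clock: 27.5
position: [554.7, -302.0, 139.9]
ee_rot: [0.852, -0.523, 0.0, -0.0]
contact_force: [-0.8, 0.4, -1.7]
gripper_width: 44.6
grasp_force: 61.9
```

{"name": "step_arm", "arguments": {
  "motion": [
    {"slide": [0, 0, 0.5], "dr": [0, 0, 0], "jaw": 35},
    {"slide": [0, 0, 1], "dr": [0, 0, 0], "jaw": 35},
    {"slide": [0, 0, 1], "dr": [0, 0, 0], "jaw": 35},
    {"slide": [0, 0, 1], "dr": [0, 0, 0], "jaw": 35},
    {"slide": [0, 0, 1], "dr": [0, 0, 0], "jaw": 35},
    {"slide": [0, 0, 1], "dr": [0, 0, 0], "jaw": 35},
    {"slide": [0, 0, 1], "dr": [0, 0, 0], "jaw": 35},
    {"slide": [0, 0, 1], "dr": [0, 0, 0], "jaw": 35}
  ]
}}

```text
clock: 28.5
position: [554.7, -302.0, 138.9]
ee_rot: [0.852, -0.523, 0.0, -0.0]
contact_force: [-0.4, -0.3, -1.3]
gripper_width: 44.7
grasp_force: 61.9
```

{"name": "step_arm", "arguments": {
  "motion": [
    {"slide": [0, 0, 0.5], "dr": [0, 0, 0], "jaw": 35},
    {"slide": [0, 0, 1], "dr": [0, 0, 0], "jaw": 35},
    {"slide": [0, 0, 1], "dr": [0, 0, 0], "jaw": 35},
    {"slide": [0, 0, 1], "dr": [0, 0, 0], "jaw": 50},
    {"slide": [0, 0, 1], "dr": [0, 0, 0], "jaw": 60},
    {"slide": [0, 0, 1], "dr": [0, 0, 0], "jaw": 80},
    {"slide": [0, 0, 1], "dr": [0, 0, 0], "jaw": 80},
    {"slide": [0, 0, 1], "dr": [0, 0, 0], "jaw": 80}
  ]
}}

```text
clock: 29.5
position: [554.7, -302.0, 138.0]
ee_rot: [0.852, -0.523, 0.0, -0.0]
contact_force: [0.5, 0.1, 0.3]
gripper_width: 79.7
grasp_force: 0.0
```

{"name": "step_arm", "arguments": {
  "motion": [
    {"slide": [0, 0, -15], "dr": [0, 0, 0], "jaw": 80},
    {"slide": [0, 0, -35], "dr": [0, 0, 0], "jaw": 80},
    {"slide": [0, 0, -60], "dr": [0, 0, 0], "jaw": 80},
    {"slide": [0, 0, -90], "dr": [0, 0, 0], "jaw": 80},
    {"slide": [0, 0, -130], "dr": [0, 0, 0], "jaw": 80},
    {"slide": [0, 0, -165], "dr": [0, 0, 0], "jaw": 80},
    {"slide": [0, 0, -165], "dr": [0, 0, 0], "jaw": 80},
    {"slide": [0, 0, -165], "dr": [0, 0, 0], "jaw": 80}
  ]
}}

```text
clock: 30.5
position: [554.2, -301.8, 303.1]
ee_rot: [0.852, -0.523, 0.0, -0.001]
contact_force: [0.0, 0.5, -0.8]
gripper_width: 80.1
grasp_force: 0.0
```

Run:
```python
from hold import *
S=optics.get_image("scene");T=optics.get_image("top");S0=cv2.imread("pics/scene0.png");T0=cv2.imread("pics/top0.png")
cv2.imwrite("pics/s20.png",S);sc=cam("scene");t=cam("top")
print(arm.read_state()["position"],arm.read_state()["gripper_width"])
# handle tilt below wide ring
a,b=proj(sc,[550.5,-294.4,105]),proj(sc,[550.5,-294.4,50]);c=centre(S,int(a[1]),int(b[1]),int(a[0])-9,int(a[0])+14);k=np.polyfit(c[:,1],c[:,0],1)
print(c.round(1)[::2].tolist(),"slope",k[0].round(3),"vert",((a-b)[0]/(a-b)[1]).round(3))
# head silhouette in scene: white blob vs prediction of the head box seated (underside z=135)
f=np.radians(-63.2);X=np.array([np.cos(f),np.sin(f),0]);Y=np.array([-np.sin(f),np.cos(f),0])
q=np.array([proj(sc,np.array([550.5,-294.4,135+z])+x*X+y*Y) for x in(-30,50) for y in(-23,23) for z in(0,42)])
m=cv2.inRange(cv2.cvtColor(S,cv2.COLOR_BGR2HSV),(0,0,110),(180,45,255));n,l,st,ce=cv2.connectedComponentsWithStats(m)
p=proj(sc,[550.5,-294.4,177]).astype(int);print("pred bbox",q.min(0).round(1),q.max(0).round(1),"px",p,"label",l[p[1],p[0]],st[l[p[1],p[0]]])
# bystanders unchanged
for nm,c_,A,B in(("scene",sc,S0,S),("top",t,T0,T)):
  for o,w in(("bottle",[485,142,85]),("carton",[660,128,30]),("tape",[650,-127,30]),("stapler",[465,-130,30])):
    u,v=proj(c_,w).astype(int);d=cv2.absdiff(A,B)[max(v-18,0):v+18,u-18:u+18];print(nm,o,(u,v),d.mean().round(1),(d.max(2)>40).sum())
```

```text
[ 553.95609094 -301.82574611  301.88499312] 80.06075417935102
[[199.7, 155.0, 3.0], [193.0, 157.0, 16.0], [193.7, 159.0, 16.0], [195.1, 161.0, 12.0], [195.4, 163.0, 12.0], [196.0, 165.0, 11.0], [198.0, 167.0, 17.0]] slope 0.205 vert 0.212
pred bbox [168.1 128.9] [205.1 154.5] px [189 135] label 9 [169 131  34  24 629]
scene bottle (np.int64(362), np.int64(203)) 7.0 17
scene carton (np.int64(326), np.int64(269)) 18.0 421
scene tape (np.int64(233), np.int64(225)) 4.3 7
scene stapler (np.int64(267), np.int64(173)) 4.0 0
top bottle (np.int64(202), np.int64(269)) 7.0 27
top carton (np.int64(214), np.int64(195)) 13.5 208
top tape (np.int64(321), np.int64(200)) 8.2 154
top stapler (np.int64(322), np.int64(279)) 11.3 222
```

Run:
```python
from h import *
T=optics.get_image("top")
for A,B,k in((cv2.imread("pics/scene0.png"),cv2.imread("pics/s20.png"),(315,255,350,300)),(cv2.imread("pics/top0.png"),T,(185,165,230,215))):
  for I in(A,B):
    h=cv2.cvtColor(I,cv2.COLOR_BGR2HSV)[k[1]:k[3],k[0]:k[2]]
    for lo,hi in(((100,100,30),(130,255,255)),((0,0,140),(180,40,255))):
        M=cv2.moments(cv2.inRange(h,lo,hi));print(M["m00"]/255,round(M["m10"]/M["m00"],2),round(M["m01"]/M["m00"],2),end=" | ")
    print()
```

```text
336.0 16.81 17.88 | 451.0 16.63 19.2 | 
336.0 16.81 17.88 | 428.0 16.25 20.18 | 
331.0 20.95 22.35 | 469.0 21.69 22.86 | 
327.0 21.04 22.18 | 420.0 21.7 21.32 |
```

The carton's blue patch hasn't moved, so those differences are only the magnifier's shadow. Both tools are home and the robot is clear, so I'm handing in.

```bash
python3 -c "
from bench import arm
print(arm.job_done())"
```

```text
the job is handed in; nothing more can be done
None
```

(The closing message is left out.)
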